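# Lap the two missing boards on a roofing sample

### The job

Finish the lapped roofing sample on its sloping stand: lay the long board over the fixed lowest board with its lower end on the line drawn across that board, and then take the short plain board from the rack and lay it over the long one in the same way, its lower end on the long board's line. Both must lie flat on the boards below, centred and square to the slope, and be left there at rest; leave everything else on the bench as it is.

Things in the scene. Friction and masses are not known exactly. Their poses are not given: they have to be found in the camera images.
- low_board: The fixed lowest board of the roofing sample: dark wood, 130 x 56 x 10 mm, on the sloping stand. Origin at its centre, 82 mm above the bench; x points up the slope (18 degrees), y level across it, z out of its upper face. A pale line crosses that face at mid-length (x = 0). Each board lapped onto it lies parallel to it, as wide or wider, and is held by friction alone.
- stand: Fixed plywood stand under the low board, base 250 x 100 x 14 mm. Origin at its underside; x points up the slope, z up. Its deck is only 40 mm wide, so boards overhang it on both sides and fingers can straddle it. The deck is 8.8 degrees steeper than the boards: the head of a board lapped at the line just meets it. Highest point about 155 mm.
- long_board: The long board: loose, dark wood, 130 x 56 x 10 mm, about 60 g, a pale line across both faces at mid-length; either end and face will do. It starts flat on the cork mat. Origin at its centre; x along the length, y along the width, z through the thickness. Laid on the line, its centre is at x = 65, y = 0, z = 10 mm in the low board's frame.
- short_board: The short board: loose, plain dark wood, 95 x 62 x 10 mm, about 50 g; either end and face will do. It starts standing on a 95 mm edge in a rack slot, underside 8 mm, top 70 mm above the bench. Origin at its centre; x along the length (along the slot), y along the width (upright at the start), z through the thickness. In place its centre is at x = 112.5, y = 0, z = 20 mm in the low board's frame.
- mat: Cork mat, 190 (x) x 170 (y) mm, 3 mm thick, fixed to the bench. Origin at the centre of its underside. Nothing stands on it but the long board: once that is taken there is room to lay the short board down.
- rack: Small wooden rack, fixed, base 120 (x) x 150 (y) x 8 mm. Origin at the centre of its underside. Two open-ended slots run along its x at y = +45 and -45 mm, each 13 mm wide; the slot walls are 12 mm thick, 110 mm long, and their tops are 28 mm above the bench. One slot holds the short board, the other the sanding stick.
- smoother: Steel hand plane with dark wooden grips, 200 x 58 x 90 mm; a bystander. Origin at the underside.
- mallet: Wooden mallet lying down, 255 mm long, 60 mm high; a bystander. Origin at the underside.
- glue: White glue bottle, 54 mm diameter, 130 mm high; a bystander. Origin at the underside.
- tin: Low metal tin, 60 mm diameter, 50 mm high; a bystander. Origin at the underside.
- paddle: Pale wooden sanding stick, 110 mm long, 39 mm high, 10 mm thick, standing on edge in the rack's other slot (origin at the middle of its lower edge, top at 47 mm above the bench); it is a bystander.

How it is judged:
By the outcome, as a careful person would: the job done as asked, in the order asked, and still so for the second after the job is handed in, with the robot touching nothing.
It also fails if it takes over 67 s, if anything falls off the work surface, if the arm or the gripper's body presses on something with over 40 N, if the wrist force passes 120 N, or if a joint passes its speed limit or range.

### The arm

A 6-joint arm with a two-finger parallel gripper is mounted at the origin on the work surface. World frame = base frame: x ahead of the robot, y to its left, z up, the work surface at z = 0. Lengths are in m, angles in degrees, forces in N, time in s.
With the tool pointing down it reaches from about 0.3 to 0.75 m from the base axis. Payload 8.5 kg.
Tool frame: the origin (TCP) lies at the very end of the fingers, on their centre line; the grasp point (between the pads) lies 19 mm behind it; z points along the fingers, y is the direction in which the jaws open and shut (so a half turn about z gives the same grasp; the last joint's range is limited). The gripper opens to 85 mm and grips with 20 to 120 N. Pads are 22 mm wide; open, the fingers measure 114 mm over their backs; the gripper's body (76 mm by 85 mm) begins 54 mm behind the grasp point. The pads swing forward as they close: fully open they stand 13 mm farther back than shut.
Start: joints at [51.033, 21.807, 74.336, -0, 83.858, -12.336], TCP at [0.247, 0.492, 0.192] pointing down, gripper open.
Joint ranges: [-178.18, 178.18], [-50.72, 133.34], [12.68, 142.11], [-81.47, 261.47], [9.98, 163.14], [-165.26, 165.26]. Speed limits (degrees/s): [136.94, 136.94, 180, 180, 180, 180].

### API

Orientations are given as a 3x3 rotation matrix whose columns are the frame's x, y, z axes.
In Python, from rig import status, vision, env gives the robot as it stands.
- The arm moves only by the tool send_rows, never from a script. Its argument "targets" is a list of rows, each a list of 7 numbers: the shift along the tool's x, y, z in units of 50 mm (1.0 is 50 mm), then the turn, a rotation vector about the tool's x, y, z in units of 8 degrees (1.0 is 8 degrees), then the finger opening in mm, from 0 to 85.4. A call has 1 to 5 rows; each row is the pose to reach, as a shift and turn from the pose commanded when the call began, along the tool's axes at that moment; what a row does not reach only later rows make up. A row lasts 1/8 s, in which the tool goes at most 62.5 mm and 10.7 degrees, less where a joint would pass 70% of its speed; a pose out of reach is approached as far as the arm can. A call with a gripper value outside its range is refused whole. The fingers move at their own pace and stop on an object; "grip_force" is the grip in N (left out, the last holds). Time passes only in rows, so rows that repeat a pose let the fingers close. It gives the time, the measured TCP pose, the force and the opening at its end, in the units of the state.
- status.observe(): the state, without advancing time (a new reading comes with each control period).
- vision.get_image(name): name is "side" or "top" or "wrist"; returns (picture, depth): 400x640x3 uint8, red, green, blue; 400x640 float32, m along the optical axis (not along the pixel's ray), 0 where there is no reading.
- vision.camera_model(name): a dict with "camera_matrix" (3x3 intrinsics, pixels), "dist" ([k1, k2, p1, p2, k3] as OpenCV has them; the pictures are not rectified), "view" (4x4, takes a point from world to camera coordinates); the wrist camera has in their place "T_tool_cam" (4x4, takes a point from camera to tool coordinates, whose origin is the TCP and whose axes are the flange's). Camera axes: x right, y down, z forward; pixel columns grow to the right and rows downward; lengths in m; the calibration is good to about 2 mm. A picture is of the moment at which its call begins: read the wrist's pose just before it. camera_model takes no time and is no camera call.
- env.close_job(): hands the job in, once; it reports no verdict.
Trained networks look in the newest picture that a camera, given by its name, has taken for a name from the list of things; names that differ only in an ending like _2 or _b are one class to them, and where a whole thing is asked for, a point or a joint stands for the part that bears it (a point fixed in the world has none). Each returns a list of dicts, best first, with "p" (0 to 1); they miss things now and then, are a little off and sometimes report something else, mostly with a low value. They report only what shows in the picture. A call takes as long as a camera call.
- vision.masks_of(camera, label): "pixels" (400x640 bool, what is visible of it) and "extent" ([left, top, right, bottom] in pixels, round what is visible of it).
The state is a dict: "time_s": time; "q": joint angles; "qvel": joint speeds; "joint_efforts": joint torques, N m; "position": TCP position; "tool_rot": TCP orientation; "ft_force": force on the tool from outside, world axes, zero at the start; "wrist_torque": the same for the moment, N m; "grip_width": finger opening in m.
Only numpy, scipy, OpenCV 4.12 (cv2) and the standard library are available. Lean on these libraries where they do the work, as an engineer would, in place of code of your own. Each camera call takes 0.05 s, during which the arm holds its last target.

## Working session

There is one attempt and no reset: what is moved stays moved. The work goes in short steps, Python scripts to look and compute and a tool call to move; the robot and the scene stay as the last step left them, time stands still between calls to the robot, and variables do not carry over. Pictures are saved under pics/ and viewed, and the job is handed in when it is done.

Besides the shell and the picture viewer there is one more tool, called after "Call:" by a JSON object that holds its "api" and its "payload", one argument or row to a line. send_rows: Moves the arm, as the interface text tells. Its arguments: {"type":"object","properties":{"targets":{"type":"array","items":{"type":"array","items":{"type":"number"}}},"grip_force":{"type":"number"}},"required":["targets"]}

```bash
ls; mkdir -p pics; python3 - <<'E'
from rig import status, vision, env
import cv2,numpy as np
s=status.observe();print(s)
for n in ["side","top","wrist"]:
    im,d=vision.get_image(n)
    cv2.imwrite(f"pics/{n}0.png",im[:,:,::-1]); np.save(f"pics/{n}0.npy",d)
    print(n,vision.camera_model(n))
E
```

```text
pics
{'time_s': 0.0, 'q': array([ 5.10345022e+01,  2.18395573e+01,  7.43837696e+01,  8.25499393e-04,
        8.38569229e+01, -1.23365510e+01]), 'qvel': array([ 0.01117029,  0.02278998,  0.04761031, -0.08597281,  0.0188213 ,
        0.03981671]), 'joint_efforts': array([ 5.86534916e-04, -4.48462486e+01, -2.31283629e+01, -1.68725187e-04,
        4.70430823e-03,  2.83305462e-05]), 'position': array([0.24630463, 0.49139075, 0.19173103]), 'tool_rot': array([[-8.93927072e-01,  4.48211551e-01, -8.91922190e-04],
       [ 4.48212329e-01,  8.93926474e-01, -1.08000982e-03],
       [ 3.13239982e-04, -1.36522054e-03, -9.99999019e-01]]), 'ft_force': array([ 0.51852392, -0.6138368 , -0.23934383]), 'wrist_torque': array([0.01729115, 0.02070693, 0.00245285]), 'grip_width': 0.08531507685903499}
side {'camera_matrix': array([[445.11303968,   0.        , 319.02020479],
       [  0.        , 445.11303968, 191.08234339],
       [  0.        ,   0.        ,   1.        ]]), 'dist': array([0.03662838, 0.        , 0.        , 0.        , 0.        ]), 'view': array([[ 0.97890631, -0.20409993,  0.00925496, -0
[... 621 characters left out ...]
0.99582407,  1.1575445 ],
       [ 0.        ,  0.        ,  0.        ,  1.        ]])}
wrist {'camera_matrix': array([[277.67831024,   0.        , 316.22337612],
       [  0.        , 277.67831024, 195.23225848],
       [  0.        ,   0.        ,   1.        ]]), 'dist': array([0.00719189, 0.        , 0.        , 0.        , 0.        ]), 'T_tool_cam': array([[-2.67499262e-05, -9.48165942e-01, -3.17775623e-01,
         8.20773004e-02],
       [ 9.99999023e-01, -4.69406878e-04,  1.31641852e-03,
        -4.12889305e-04],
       [-1.39734927e-03, -3.17775277e-01,  9.48165028e-01,
        -1.80584301e-01],
       [ 0.00000000e+00,  0.00000000e+00,  0.00000000e+00,
         1.00000000e+00]])}
```

View pics/side0.png

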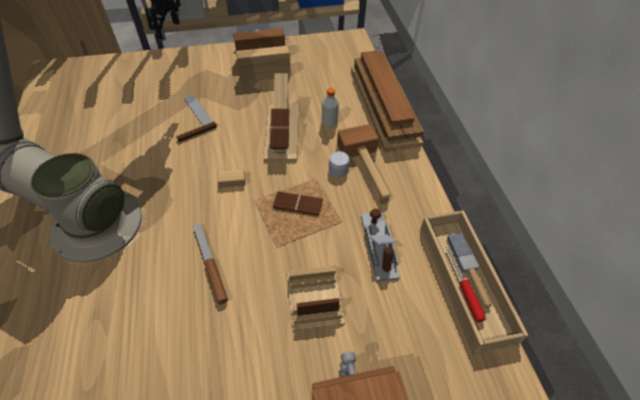

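View pics/top0.png

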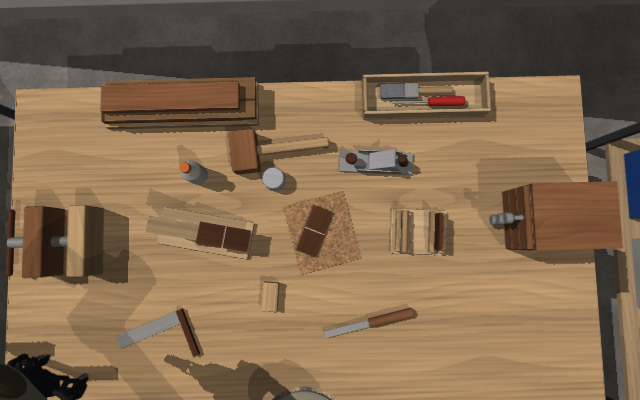

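View pics/wrist0.png

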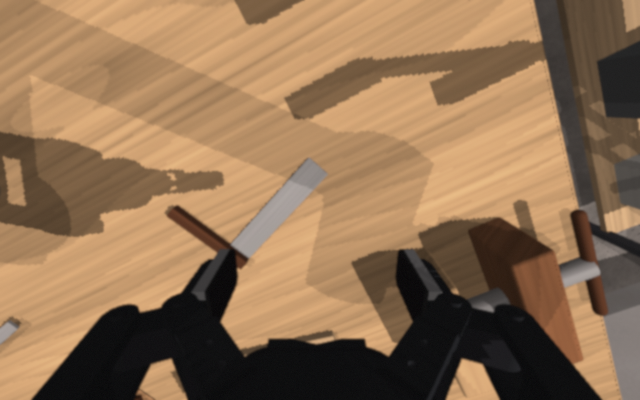

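The top view shows the stand at about (205,232) rising to the left (+y), the mat with the long board at (315,231), and the rack at (418,232) with the short board in its right-hand slot (439,231). Next I'll measure them.

```bash
cat > h.py <<'E'
from rig import status, vision, env
import cv2,numpy as np
def undist(M,pts):
    return cv2.undistortPoints(np.asarray(pts,float).reshape(-1,1,2),M['camera_matrix'],np.array(M['dist'])).reshape(-1,2)
def campose(n,s=None):
    M=vision.camera_model(n)
    if n=='wrist':
        T=np.eye(4);T[:3,:3]=s['tool_rot'];T[:3,3]=s['position']
        return M,T@M['T_tool_cam']
    return M,np.linalg.inv(M['view'])
def cloud(M,T,d,mask):
    v,u=np.nonzero(mask&(d>0)); z=d[v,u]
    n=undist(M,np.c_[u,v]); P=np.c_[n*z[:,None],z]
    return P@T[:3,:3].T+T[:3,3], np.c_[u,v]
def proj(M,T,P):
    V=np.linalg.inv(T); p,_=cv2.projectPoints(np.asarray(P,float).reshape(-1,1,3),cv2.Rodrigues(V[:3,:3])[0],V[:3,3],M['camera_matrix'],np.array(M['dist'])); return p.reshape(-1,2)
def rays_z(M,T,pts,z):
    n=undist(M,pts); D=np.c_[n,np.ones(len(n))]@T[:3,:3].T
    return T[:3,3]+D*((z-T[2,3])/D[:,2])[:,None]
E
python3 - <<'E'
from h import *
for n in ["top","side"]:
    im,d=vision.get_image(n); M,T=campose(n)
    for l in ["low_board","stand","long_board","short_board","mat","rack","paddle","smoother","mallet","glue","tin"]:
        for r in vision.masks_of(n,l)[:2]:
            P,uv=cloud(M,T,d,r['pixels'])
            if len(P)<5: continue
            (c,sz,a)=cv2.minAreaRect(P[:,:2].astype(np.float32))
            print(n,l,round(r['p'],2),r['extent'],len(P),"med",P.mean(0).round(3),"z",np.percentile(P[:,2],[2,50,98]).round(3),"rect",np.round(c,3),np.round(sz,3),round(a,1))
            np.save(f"pics/m_{n}_{l}_{0}.npy",r['pixels']) if r['p']>.4 else 0
print(status.observe()['time_s'])
E
```

```text
top low_board 0.86 [201.3, 222.6, 250.3, 254.0] 1153 med [0.522 0.191 0.086] z [0.064 0.086 0.106] rect [0.522 0.204] [0.151 0.061] 78.1
top stand 0.9 [146.6, 211.3, 254.1, 258.4] 3571 med [0.534 0.249 0.063] z [0.009 0.073 0.146] rect [0.534 0.257] [0.26  0.101] 78.5
top stand 0.38 [197.2, 221.8, 252.3, 254.7] 1165 med [0.521 0.19  0.085] z [0.063 0.086 0.106] rect [0.52  0.192] [0.127 0.061] 79.9
top long_board 0.95 [295.2, 204.2, 332.1, 253.9] 963 med [ 0.535 -0.038  0.012] z [0.006 0.012 0.017] rect [ 0.535 -0.037] [0.057 0.13 ] 67.7
top short_board 0.71 [437.3, 213.1, 446.1, 248.3] 276 med [ 0.521 -0.362  0.056] z [0.025 0.063 0.072] rect [ 0.522 -0.364] [0.011 0.092] 87.6
top mat 0.62 [282.3, 192.6, 361.9, 272.5] 3299 med [ 0.526 -0.066  0.002] z [-0.003  0.002  0.007] rect [ 0.528 -0.059] [0.191 0.171] 13.9
top mat 0.48 [229.0, 129.3, 327.2, 175.2] 1870 med [0.751 0.096 0.049] z [0.016 0.056 0.063] rect [0.768 0.05 ] [0.127 0.263] 5.9
top rack 0.79 [388.7, 207.6, 445.2, 256.2] 1912 med [ 0.524 -0.315  0.013] z [0.001 0.008 0.03 ] rect [ 0.525 -0.321] [0.151 0.123] 87.6
top pad
[... 1912 characters left out ...]
059] 85.2
side smoother 0.26 [295.0, 299.9, 336.1, 311.5] 533 med [ 0.519 -0.37   0.054] z [0.025 0.058 0.072] rect [ 0.52  -0.367] [0.012 0.096] 85.1
side mallet 0.74 [288.5, 275.4, 343.0, 330.6] 1905 med [ 0.518 -0.338  0.014] z [0.004 0.009 0.03 ] rect [ 0.521 -0.338] [0.121 0.121] 85.2
side mallet 0.68 [255.6, 179.8, 340.1, 243.4] 2585 med [ 0.522 -0.075  0.002] z [-0.002  0.002  0.006] rect [ 0.526 -0.058] [0.193 0.179] 14.0
side glue 0.67 [321.6, 84.7, 338.4, 126.3] 553 med [0.69  0.262 0.066] z [0.003 0.067 0.131] rect [0.708 0.328] [0.169 0.058] 77.3
side tin 0.75 [328.0, 153.6, 349.2, 177.2] 442 med [0.671 0.055 0.036] z [0.003 0.043 0.052] rect [0.683 0.079] [0.098 0.059] 59.7
1.35
```

```bash
cat >> h.py <<'E'
from scipy.spatial.transform import Rotation as Rn
def Rz(a): return Rn.from_euler('z',a,degrees=True).as_matrix()
def down(jaw): # tool pointing down, tool y at heading jaw
    a=np.radians(jaw); y=np.array([np.cos(a),np.sin(a),0]); z=np.array([0,0,-1.]); return np.c_[np.cross(y,z),y,z]
def row(p,R,s=None):
    s=s or status.observe()
    R0=s['tool_rot']; d=R0.T@(np.asarray(p)-s['position'])/0.05
    rv=np.degrees(Rn.from_matrix(R0.T@R).as_rotvec())/8
    print("row",np.r_[d,rv].round(3).tolist(),"mm",np.linalg.norm(d)*50,"deg",np.linalg.norm(rv)*8)
E
python3 - <<'E'
from h import *
row([.515,.17,.26],down(67.7))
E
```

```text
row [-7.684, -3.344, -1.353, 0.0, 0.0, -0.541] mm 424.4054931797622 deg 4.33034881163217
```

Call:
{"api": "send_rows", "payload": {
  "targets": [
    [-7.68,-3.34,-1.35,0,0,-0.54,85],
    [-7.68,-3.34,-1.35,0,0,-0.54,85],
    [-7.68,-3.34,-1.35,0,0,-0.54,85],
    [-7.68,-3.34,-1.35,0,0,-0.54,85],
    [-7.68,-3.34,-1.35,0,0,-0.54,85]
  ]
}}

```text
time_s: 1.98
position: [0.4453, 0.2531, 0.2426]
tool_rot: [[-0.925, 0.38, 0.0], [0.38, 0.925, 0.0], [-0.0, 0.0, -1.0]]
ft_force: [-0.2, 0.8, 0.5]
grip_width: 0.0855
```

```bash
python3 - <<'E'
from h import *
row([.515,.17,.26],down(67.7))
E
```

```text
row [-1.921, -1.009, -0.348, 0.003, 0.002, -0.001] mm 109.8739021693433 deg 0.029585089270774124
```

Call:
{"api": "send_rows", "payload": {
  "targets": [
    [-1.9,-1.0,-0.34,0,0,0,85],
    [-1.9,-1.0,-0.34,0,0,0,85],
    [-1.9,-1.0,-0.34,0,0,0,85]
  ]
}}

```text
time_s: 2.35
position: [0.5148, 0.1703, 0.2589]
tool_rot: [[-0.924, 0.383, 0.0], [0.383, 0.924, -0.0], [-0.0, -0.0, -1.0]]
ft_force: [-0.6, 0.1, 0.0]
grip_width: 0.0854
```

```bash
cat > look.py <<'E'
from h import *
import sys
tag=sys.argv[1]; labs=sys.argv[2:]
s=status.observe(); im,d=vision.get_image("wrist"); M,T=campose("wrist",s)
cv2.imwrite(f"pics/{tag}.png",im[:,:,::-1]); np.savez(f"pics/{tag}.npz",im=im,d=d,T=T)
print(s['position'].round(4), s['time_s'])
for l in labs:
    for r in vision.masks_of("wrist",l)[:1]:
        P,uv=cloud(M,T,d,r['pixels'])
        np.save(f"pics/{tag}_{l}.npy",r['pixels'])
        c,sz,a=cv2.minAreaRect(P[:,:2].astype(np.float32))
        print(l,round(r['p'],2),r['extent'],len(P),P.mean(0).round(4),np.percentile(P[:,2],[2,50,98]).round(4),np.round(c,4),np.round(sz,4),round(a,1))
E
python3 look.py w1 low_board stand long_board
```

```text
[0.5148 0.1703 0.2589] 2.35
low_board 0.85 [282.2, 141.5, 384.7, 191.1] 4103 [0.5207 0.1944 0.0869] [0.0666 0.0878 0.1054] [0.5345 0.1832] [0.1354 0.0855] 78.3
stand 0.8 [281.8, 97.4, 496.1, 193.3] 12881 [0.5237 0.2612 0.0745] [0.0118 0.0867 0.1477] [0.5341 0.2577] [0.2611 0.0995] 78.9
long_board 0.8 [182.9, 177.5, 229.5, 253.9] 2547 [ 0.5301 -0.0345  0.0115] [0.0063 0.0118 0.0134] [ 0.5319 -0.0393] [0.0621 0.1289] 67.7
```

View pics/w1.png

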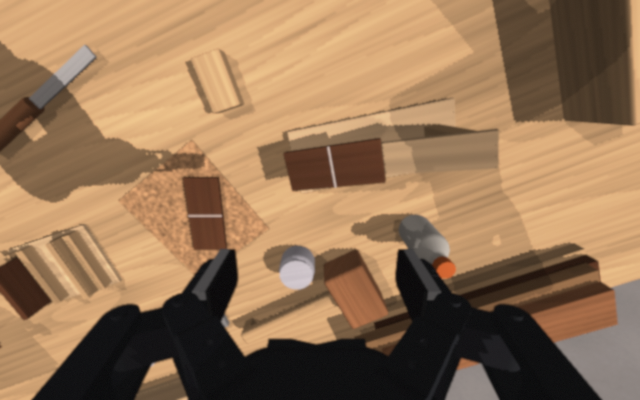

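The wrist view shows the low board with corners at about (285,154), (381,140), (385,182) and (292,191), its line at x≈332, and the long board at about (205,213). I'll fit box poses to the masks in all views.

```bash
cat > fit.py <<'E'
from h import *
from scipy.optimize import minimize
def box(L,W,H): return np.array([[a*L/2,b*W/2,c*H/2] for a in(-1,1) for b in(-1,1) for c in(-1,1)])
def slopeR(psi,al=18):
    return Rz(psi)@Rn.from_euler('y',-al,degrees=True).as_matrix()
def fit(M,T,mask,B,Rf,z,x0):
    K=4; ext=np.argwhere(mask); lo=np.maximum(ext.min(0)-15,0); hi=ext.max(0)+15
    m=mask[lo[0]:hi[0],lo[1]:hi[1]].astype(np.float32)
    m=cv2.resize(m,None,fx=K,fy=K,interpolation=cv2.INTER_LINEAR)
    def f(p):
        C=B@Rf(p[2]).T+np.array([p[0],p[1],z])
        uv=proj(M,T,C)-lo[::-1]
        h=cv2.convexHull(((uv+.5)*K-.5).astype(np.float32))
        g=np.zeros(m.shape,np.uint8); cv2.fillConvexPoly(g,np.round(h*16).astype(np.int32),1,shift=4)
        return 1-np.minimum(g,m).sum()/np.maximum(g,m).sum()
    x0=np.array(x0,float); S=np.vstack([x0]+[x0+e for e in np.diag([.006,.006,4.])])
    r=minimize(f,x0,method='Nelder-Mead',options=dict(initial_simplex=S,xatol=1e-5,fatol=1e-5))
    r=minimize(f,r.x,method='Nelder-Mead',options=dict(initial_simplex=np.vstack([r.x]+[r.x+e for e in np.diag([.003,.003,2.])])))
    return r.x,1-r.fun
BL=box(.13,.056,.01); BS=box(.095,.062,.01)
E
python3 - <<'E'
from fit import *
w=np.load('pics/w1.npz')
for n in ['wrist','top','side']:
    if n=='wrist': M=vision.camera_model('wrist');T=w['T']
    else: M,T=campose(n)
    for l,B,Rf,z,x0 in [('low_board',BL,slopeR,.082,[.522,.19,79]),('long_board',BL,Rz,.008,[.534,-.038,-22.3])]:
        mk=np.load(f'pics/w1_{l}.npy' if n=='wrist' else f'pics/m_{n}_{l}_0.npy')
        if (n,l)==('side','long_board'): continue
        x,i=fit(M,T,mk,B,Rf,z,x0); print(n,l,x.round(4),round(i,3))
E
```

```text
wrist low_board [ 0.5212  0.1911 78.522 ] 0.955
wrist long_board [  0.5337  -0.0369 -22.7921] 0.943
top low_board [ 0.5218  0.1916 78.3001] 0.948
top long_board [  0.5349  -0.0378 -22.151 ] 0.937
side low_board [ 0.5185  0.1931 79.8342] 0.922
```

```bash
python3 - <<'E'
from h import *
a=np.radians(157.6); g=np.array([.534,-.0373])+.02*np.array([np.cos(a),np.sin(a)]); print(g)
row([*g,.06],down(67.6))
E
```

```text
[ 0.51550908 -0.02967859]
row [-1.596, -3.737, 3.979, 0.0, -0.003, 0.021] mm 284.3751954401402 deg 0.16629109176695883
```

Call:
{"api": "send_rows", "payload": {
  "targets": [
    [-1.6,-3.74,3.98,0,0,0.02,68],
    [-1.6,-3.74,3.98,0,0,0.02,68],
    [-1.6,-3.74,3.98,0,0,0.02,68],
    [-1.6,-3.74,3.98,0,0,0.02,68],
    [-1.6,-3.74,3.98,0,0,0.02,68]
  ]
}}

```text
time_s: 3.18
position: [0.5151, -0.0312, 0.0583]
tool_rot: [[-0.924, 0.382, -0.002], [0.382, 0.924, 0.001], [0.002, -0.0, -1.0]]
ft_force: [0.3, -0.1, 1.6]
grip_width: 0.0682
```

```bash
python3 look.py w2 long_board; python3 - <<'E'
from fit import *
w=np.load('pics/w2.npz');M=vision.camera_model('wrist')
print(fit(M,w['T'],np.load('pics/w2_long_board.npy'),BL,Rz,.008,[.534,-.038,-22.3]))
E
```

```text
[ 0.5151 -0.0312  0.0583] 3.175
long_board 0.93 [283.8, 147.2, 355.5, 285.8] 8421 [ 0.5268 -0.0354  0.012 ] [0.0105 0.012  0.0133] [ 0.5327 -0.0379] [0.0561 0.1295] 67.4
(array([  0.53290667,  -0.03796576, -22.54456605]), np.float64(0.9606220722198486))
```

View pics/w2.png

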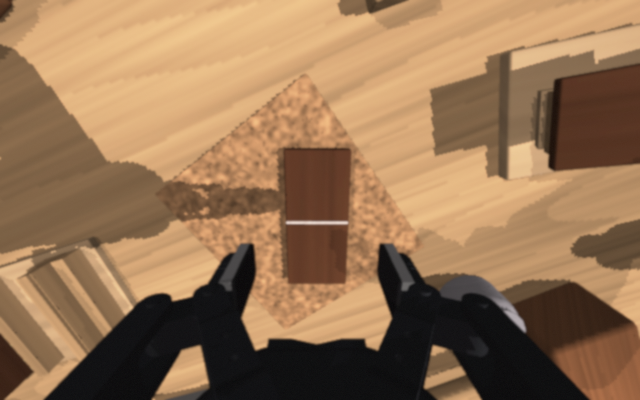

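The board, at about (317,216), sits centred between the open fingers, and the fit agrees with the earlier one. Descending.

```bash
python3 - <<'E'
from h import *
row([.5145,-.0303,.003],down(67.5))
E
```

```text
row [0.008, 0.018, 1.1, -0.005, -0.032, -0.006] mm 54.987062567231625 deg 0.2645764302213764
```

Call:
{"api": "send_rows", "payload": {
  "targets": [
    [0.0,0.0,0.6,0,0,0,68],
    [0.0,0.0,0.95,0,0,0,68],
    [0,0,0.95,0,0,0,68]
  ]
}}

```text
time_s: 3.65
position: [0.5159, -0.0292, 0.0127]
tool_rot: [[-0.925, 0.381, -0.001], [0.381, 0.925, 0.0], [0.001, 0.0, -1.0]]
ft_force: [-0.5, -0.6, 0.1]
grip_width: 0.0679
```

```bash
python3 - <<'E'
from h import *
row([.5145,-.0303,.003],down(67.5))
print(status.observe()['position'],status.observe()['ft_force'])
E
```

```text
row [0.018, -0.03, 0.194, 0.0, -0.007, 0.017] mm 9.873231010556916 deg 0.1479837121130317
[ 0.51591461 -0.02924089  0.0127138 ] [-0.50039073 -0.60168023  0.10506487]
```

Call:
{"api": "send_rows", "payload": {
  "targets": [
    [0.02,-0.03,0.19,0,0,0,68],
    [0.02,-0.03,0.19,0,0,0,68],
    [0.02,-0.03,0.19,0,0,0,50],
    [0.02,-0.03,0.19,0,0,0,50],
    [0.02,-0.03,0.19,0,0,0,50]
  ],
  "grip_force": 40
}}

```text
time_s: 4.28
position: [0.5148, -0.0319, 0.0032]
tool_rot: [[-0.924, 0.382, 0.0], [0.382, 0.924, -0.0], [-0.0, 0.0, -1.0]]
ft_force: [0.0, -0.7, 0.4]
grip_width: 0.05
```

Call:
{"api": "send_rows", "payload": {
  "targets": [
    [0,0,0,0,0,0,50],
    [0,0,0,0,0,0,50]
  ]
}}

```text
time_s: 4.53
position: [0.5147, -0.0319, 0.0031]
tool_rot: [[-0.924, 0.382, 0.0], [0.382, 0.924, -0.0], [-0.0, -0.0, -1.0]]
ft_force: [-0.6, 1.0, -0.4]
grip_width: 0.0501
```

```bash
python3 look.py w3 long_board
```

```text
[ 0.5147 -0.0319  0.0031] 4.525
long_board 0.57 [274.1, 160.3, 362.7, 328.7] 13341 [ 0.5255 -0.0351  0.0119] [0.0104 0.012  0.0132] [ 0.5363 -0.0395] [0.0595 0.1378] 66.8
```

View pics/w3.png

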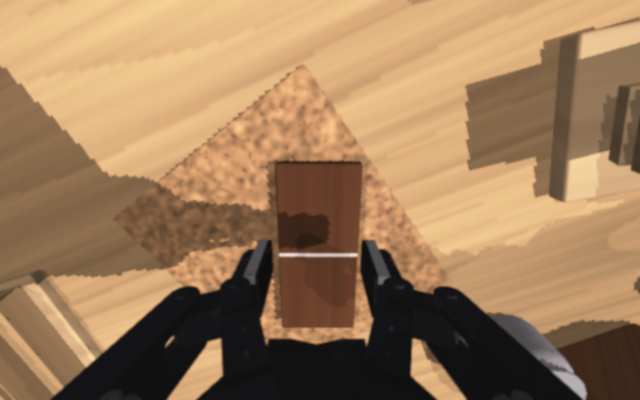

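```bash
python3 - <<'E'
from h import *
w=np.load('pics/w3.npz');M=vision.camera_model('wrist');T=w['T']
P,uv=cloud(M,T,w['d'],np.ones((400,640),bool))
s=status.observe()
Q=(P-s['position'])@s['tool_rot']
G=np.full((400,640,3),np.nan);G[uv[:,1],uv[:,0]]=Q*1000
for v in range(236,300,6):
    print(v,[ (u,G[v,u].round(0).tolist()) for u in (252,260,266,269,272,276)])
E
python3 - <<'E'
import cv2
im=cv2.imread('pics/w3.png')[200:340,180:460]
cv2.imwrite('pics/w3c.png',cv2.resize(im,None,fx=2.8,fy=2.8,interpolation=cv2.INTER_CUBIC))
E
```

```text
236 [(252, [-10.0, -47.0, 1.0]), (260, [-11.0, -41.0, 2.0]), (266, [-10.0, -37.0, 1.0]), (269, [-10.0, -34.0, 1.0]), (272, [-10.0, -32.0, 1.0]), (276, [-10.0, -29.0, 2.0])]
242 [(252, [-15.0, -47.0, 1.0]), (260, [11.0, -30.0, -48.0]), (266, [11.0, -27.0, -48.0]), (269, [11.0, -25.0, -48.0]), (272, [-15.0, -32.0, 1.0]), (276, [-15.0, -30.0, 1.0])]
248 [(252, [-20.0, -47.0, 1.0]), (260, [11.0, -29.0, -54.0]), (266, [11.0, -26.0, -54.0]), (269, [9.0, -25.0, -50.0]), (272, [5.0, -25.0, -43.0]), (276, [-20.0, -30.0, 1.0])]
254 [(252, [8.0, -33.0, -54.0]), (260, [11.0, -28.0, -61.0]), (266, [11.0, -25.0, -60.0]), (269, [6.0, -25.0, -52.0]), (272, [1.0, -25.0, -42.0]), (276, [-25.0, -30.0, 1.0])]
260 [(252, [11.0, -31.0, -65.0]), (260, [11.0, -27.0, -65.0]), (266, [8.0, -25.0, -61.0]), (269, [4.0, -25.0, -54.0]), (272, [-2.0, -25.0, -45.0]), (276, [-30.0, -30.0, 1.0])]
266 [(252, [11.0, -30.0, -71.0]), (260, [10.0, -26.0, -69.0]), (266, [6.0, -25.0, -62.0]), (269, [1.0, -25.0, -55.0]), (272, [-5.0, -25.0, -45.0]), (276, [-35.0, -31.0, 1.0])]
272 [(252, [12.0, -28.0, -76.0]), (260, [11.0, -25.0, -75.0]), (266, [2.0, -25.0, -62.0]), (269, [-2.0, -25.0, -56.0]), (272, [-9.0, -25.0, -46.0]), (276, [-40.0, -31.0, 1.0])]
278 [(252, [11.0, -28.0, -79.0]), (260, [8.0, -25.0, -75.0]), (266, [-1.0, -25.0, -63.0]), (269, [-6.0, -25.0, -55.0]), (272, [-45.0, -34.0, 1.0]), (276, [-45.0, -31.0, 1.0])]
284 [(252, [7.0, -28.0, -78.0]), (260, [5.0, -25.0, -76.0]), (266, [-4.0, -25.0, -64.0]), (269, [-8.0, -25.0, -58.0]), (272, [-51.0, -34.0, 1.0]), (276, [-50.0, -31.0, -0.0])]
290 [(252, [12.0, -26.0, -89.0]), (260, [3.0, -25.0, -77.0]), (266, [-6.0, -25.0, -65.0]), (269, [-56.0, -37.0, 1.0]), (272, [-56.0, -35.0, 1.0]), (276, [-56.0, -31.0, 1.0])]
296 [(252, [13.0, -25.0, -93.0]), (260, [1.0, -25.0, -78.0]), (266, [-8.0, -25.0, -67.0]), (269, [-63.0, -37.0, 2.0]), (272, [-62.0, -35.0, 0.0]), (276, [-62.0, -32.0, 0.0])]
```

View pics/w3c.png

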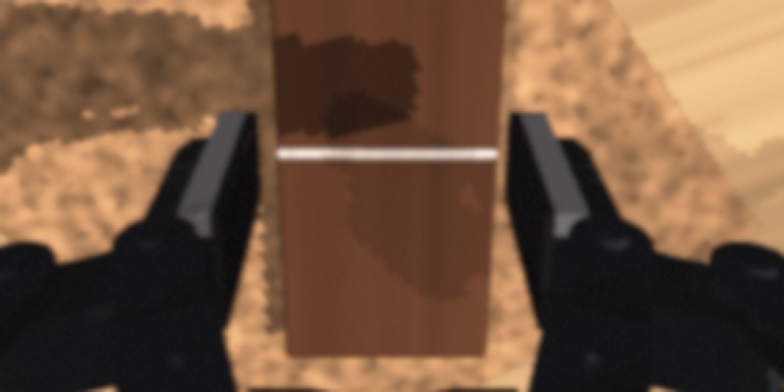

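```bash
python3 - <<'E'
from h import *
M=vision.camera_model('wrist')
for t in ['w1','w2','w3']:
    w=np.load(f'pics/{t}.npz');T=w['T']
    P,uv=cloud(M,T,w['d'],np.ones((400,640),bool))
    Q=(P-T[:3,3])@T[:3,:3]@M['T_tool_cam'][:3,:3].T+M['T_tool_cam'][:3,3]
    Q*=1000
    for sg in (1,-1):
        k=(abs(Q[:,0])<16)&(sg*Q[:,1]>15)&(sg*Q[:,1]<60)&(Q[:,2]<-2 if t!='w1' else Q[:,2]<40)
        q=Q[k]; o=np.argsort(-q[:,2])[:400:40]; print(t,sg,np.percentile(q[:,2],[100,99,97,95,90]).round(1)); print(np.c_[q[o],uv[k][o]].round(0).tolist()[:8])
E
```

```text
w1 1 [-51.1 -54.7 -58.5 -61.5 -68.2]
[[-0.0, 43.0, -51.0, 396.0, 264.0], [10.0, 42.0, -53.0, 398.0, 250.0], [-7.0, 43.0, -55.0, 397.0, 280.0], [11.0, 47.0, -56.0, 410.0, 250.0], [1.0, 42.0, -57.0, 399.0, 268.0], [4.0, 42.0, -58.0, 400.0, 265.0], [-6.0, 42.0, -59.0, 399.0, 283.0], [5.0, 42.0, -60.0, 401.0, 264.0]]
w1 -1 [-50.1 -54.2 -58.1 -61.1 -67.3]
[[0.0, -43.0, -50.0, 237.0, 262.0], [-3.0, -42.0, -53.0, 237.0, 271.0], [10.0, -42.0, -55.0, 234.0, 250.0], [-7.0, -42.0, -56.0, 236.0, 280.0], [1.0, -42.0, -57.0, 234.0, 268.0], [-3.0, -43.0, -58.0, 234.0, 276.0], [-2.0, -43.0, -59.0, 233.0, 275.0], [11.0, -43.0, -60.0, 230.0, 255.0]]
w2 1 [-44.3 -50.9 -56.6 -61.  -71.1]
[[-6.0, 34.0, -44.0, 377.0, 267.0], [-7.0, 34.0, -48.0, 378.0, 271.0], [4.0, 34.0, -50.0, 380.0, 256.0], [-8.0, 34.0, -51.0, 379.0, 277.0], [-2.0, 34.0, -53.0, 380.0, 269.0], [7.0, 45.0, -54.0, 403.0, 254.0], [9.0, 34.0, -55.0, 383.0, 252.0], [0.0, 34.0, -56.0, 382.0, 268.0]]
w2 -1 [-44.9 -50.7 -56.3 -60.9 -70.6]
[[-8.0, -34.0, -45.0, 256.0, 270.0], [-0.0, -34.0, -48.0, 254.0, 261.0], [11.0, -36.0, -50.0, 249.0, 244.0], [12.0, -37.0, -52.0, 245.0, 245.0], [7.0, -44.0, -53.0, 232.0, 253.0], [-6.0, -34.0, -54.0, 253.0, 277.0], [7.0, -44.0, -55.0, 231.0, 256.0], [8.0, -34.0, -56.0, 250.0, 255.0]]
w3 1 [ -6.9  -8.4  -8.9  -9.4 -57.3]
[[-4.0, 19.0, -7.0, 344.0, 234.0], [3.0, 26.0, -8.0, 354.0, 225.0], [-4.0, 28.0, -8.0, 357.0, 234.0], [-10.0, 17.0, -8.0, 341.0, 242.0], [11.0, 21.0, -8.0, 348.0, 214.0], [-12.0, 18.0, -9.0, 342.0, 245.0], [5.0, 24.0, -9.0, 352.0, 222.0], [-3.0, 21.0, -9.0, 347.0, 233.0]]
w3 -1 [ -6.9  -8.4  -9.   -9.6 -60.4]
[[6.0, -27.0, -7.0, 277.0, 220.0], [7.0, -26.0, -8.0, 278.0, 220.0], [0.0, -23.0, -8.0, 283.0, 229.0], [5.0, -21.0, -8.0, 286.0, 223.0], [8.0, -26.0, -8.0, 278.0, 218.0], [2.0, -26.0, -9.0, 278.0, 226.0], [-7.0, -21.0, -9.0, 286.0, 238.0], [12.0, -20.0, -9.0, 286.0, 213.0]]
```

The depth image puts the fingertips about 42 mm behind the reported TCP at this opening: the inner faces read ±25 mm, which matches the 50 mm opening, and the mat reads the right height. The tips therefore closed above the board. I'll reopen and go down in steps, watching the force.

Call:
{"api": "send_rows", "payload": {
  "targets": [
    [0,0,0,0,0,0,68],
    [0,0.03,0,0,0,0,68],
    [0,0.03,0.2,0,0,0,68],
    [0,0.03,0.4,0,0,0,68],
    [0,0.03,0.4,0,0,0,68]
  ]
}}

```text
time_s: 5.25
position: [0.5146, -0.0303, -0.018]
tool_rot: [[-0.924, 0.382, -0.002], [0.382, 0.924, 0.001], [0.002, -0.0, -1.0]]
ft_force: [0.5, -0.4, 0.2]
grip_width: 0.0678
```

Call:
{"api": "send_rows", "payload": {
  "targets": [
    [0,0,0.12,0,0,0,68],
    [0,0,0.24,0,0,0,68],
    [0,0,0.24,0,0,0,68]
  ]
}}

```text
time_s: 5.62
position: [0.515, -0.0304, -0.0294]
tool_rot: [[-0.924, 0.382, -0.001], [0.382, 0.924, 0.0], [0.001, -0.0, -1.0]]
ft_force: [-0.6, 0.0, -0.1]
grip_width: 0.0685
```

```bash
python3 look.py w4 long_board
```

```text
[ 0.515  -0.0304 -0.0294] 5.625
long_board 0.94 [263.8, 173.4, 371.9, 346.9] 16059 [ 0.5164 -0.0314  0.0119] [0.0099 0.012  0.0132] [ 0.5249 -0.0347] [0.0601 0.1134] 66.6
```

View pics/w4.png

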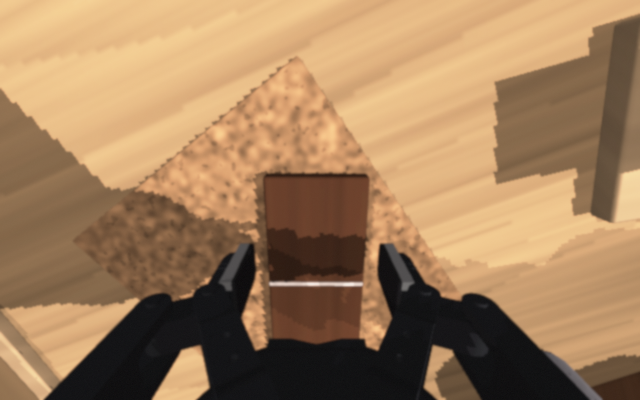

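Call:
{"api": "send_rows", "payload": {
  "targets": [
    [0,0,0.08,0,0,0,66],
    [0,0,0.15,0,0,0,64],
    [0,0,0.15,0,0,0,62],
    [0,0,0.15,0,0,0,62]
  ],
  "grip_force": 40
}}

```text
time_s: 6.22
position: [0.5153, -0.0305, -0.0364]
tool_rot: [[-0.924, 0.382, 0.0], [0.382, 0.924, -0.0], [-0.0, 0.0, -1.0]]
ft_force: [0.2, -0.1, 0.1]
grip_width: 0.062
```

Call:
{"api": "send_rows", "payload": {
  "targets": [
    [0,0,0,0,0,0,48],
    [0,0,0,0,0,0,48],
    [0,0,0,0,0,0,48],
    [0,0,0,0,0,0,48]
  ]
}}

```text
time_s: 6.72
position: [0.5154, -0.0305, -0.036]
tool_rot: [[-0.924, 0.382, 0.001], [0.382, 0.924, -0.0], [-0.001, 0.0, -1.0]]
ft_force: [-1.8, 0.6, 5.4]
grip_width: 0.0546
```

Call:
{"api": "send_rows", "payload": {
  "targets": [
    [0,0,-0.3,0,0,0,48],
    [0,0,-0.8,0,0,0,48],
    [0,0,-1.2,0,0,0,48],
    [0,0,-1.2,0,0,0,48]
  ]
}}

```text
time_s: 7.22
position: [0.5162, -0.0307, 0.0252]
tool_rot: [[-0.924, 0.382, 0.003], [0.382, 0.924, -0.001], [-0.003, 0.0, -1.0]]
ft_force: [0.4, -0.1, -0.4]
grip_width: 0.0544
```

```bash
python3 look.py w5 long_board
```

```text
[ 0.5162 -0.0307  0.0252] 7.225
long_board 0.71 [261.5, 175.8, 376.1, 347.9] 16592 [ 0.5145 -0.03    0.0729] [0.0698 0.0731 0.0743] [ 0.5529 -0.0451] [0.0866 0.1715] 67.1
```

View pics/w5.png

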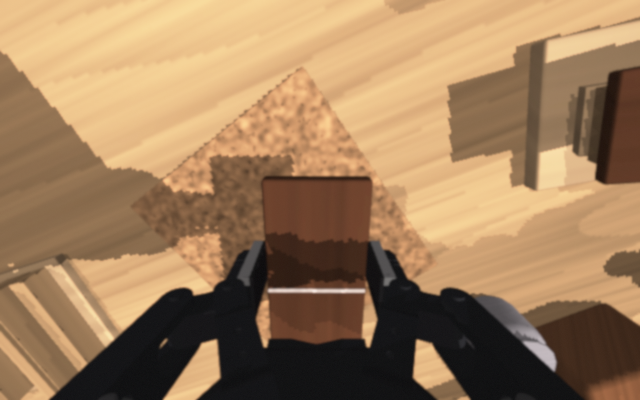

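```bash
python3 - <<'E'
from h import *
w=np.load('pics/w5.npz');M=vision.camera_model('wrist');C=M['T_tool_cam']
m=np.load('pics/w5_long_board.npy'); P,uv=cloud(M,C,w['d'],m); P*=1000
k=(P[:,2]>-52)&(P[:,2]<-40)
import numpy as np
A=np.c_[P[k][:,:2],np.ones(k.sum())]; c,*_=np.linalg.lstsq(A,P[k][:,2],rcond=None); print("plane",c)
im=w['im'].astype(int).sum(2)
for u in (275,300,320,340,358):
    v=285+np.argmax(im[285:300,u]); print(u,v, (rays_z(M,C,[[u,v]],-.0485)*1000).round(1))
# end edge by depth jump
for u in (275,320,360):
    col=w['d'][150:210,u]; j=150+np.argmax(-np.diff(col)); print('edge',u,j,(rays_z(M,C,[[u,j+.5]],-.0485)*1000).round(1))
for v in (200,220):
    r=np.nonzero(w['d'][v,230:400]<.16)[0]+230; print('sides',v,r[[0,-1]],(rays_z(M,C,[[r[0]-.5,v],[r[-1]+.5,v]],-.0485)*1000).round(1).tolist())
E
```

```text
plane [ 3.38064247e-03 -1.50882470e-03 -4.78948821e+01]
275 290 [[-18.7 -23.5 -48.5]]
300 290 [[-18.7  -9.4 -48.5]]
320 290 [[-18.7   1.9 -48.5]]
340 291 [[-19.4  13.3 -48.5]]
358 290 [[-18.8  23.4 -48.5]]
edge 275 175 [[ 48.  -20.4 -48.5]]
edge 320 189 [[ 40.8   1.7 -48.5]]
edge 360 162 [[ 54.5  20.9 -48.5]]
sides 200 [263 371] [[35.3, -27.3, -48.5], [35.3, 27.7, -48.5]]
sides 220 [264 370] [[24.3, -27.5, -48.5], [24.3, 27.9, -48.5]]
```

```bash
cat >> h.py <<'E'
O=np.array([.5213,.1913,.082]); PSI=78.5
def slopeR(psi,al=18):
    return Rz(psi)@Rn.from_euler('y',-al,degrees=True).as_matrix()
RL=slopeR(PSI)
RT=np.c_[RL[:,0],-RL[:,1],-RL[:,2]]
def tcpL(c,bt,h): # board centre target c in low frame (m), board centre in tool bt, hover h
    return O+RL@(np.asarray(c)+[0,0,h])-RT@np.asarray(bt)
E
python3 - <<'E'
from h import *
for h in (.06,0): print(tcpL([.065,0,.01],[-.0188,0,-.0435],h))
s=status.observe()
s2=dict(s); s2['position']=s['position']+[0,0,.15]
row(tcpL([.065,0,.01],[-.0188,0,-.0435],.06),RT,s2)
E
```

```text
[0.53555672 0.26137401 0.13309862]
[0.5392532  0.27954281 0.07603523]
row [1.852, 5.55, 0.806, -1.552, 1.88, 9.792] mm 295.28920912295735 deg 80.72321738331118
```

Call:
{"api": "send_rows", "payload": {
  "targets": [
    [0,0,-1.0,0,0,0,48],
    [0,0,-2.0,0,0,0,48],
    [0,0,-3.0,0,0,0,48],
    [0,0,-3.0,0,0,0,48]
  ]
}}

```text
time_s: 7.82
position: [0.5166, -0.0308, 0.1761]
tool_rot: [[-0.924, 0.382, 0.006], [0.382, 0.924, -0.002], [-0.006, 0.001, -1.0]]
ft_force: [0.4, -0.2, -1.2]
grip_width: 0.0545
```

```bash
python3 - <<'E'
from h import *
print(status.observe()['position'])
row(tcpL([.065,0,.01],[-.0188,0,-.0435],.06),RT)
E
```

```text
[ 0.51664085 -0.0308199   0.17607335]
row [1.888, 5.544, 0.852, -1.519, 1.912, 9.799] mm 295.9424276007911 deg 80.78714829038076
```

Call:
{"api": "send_rows", "payload": {
  "targets": [
    [0.2,0.6,0.0,-0.19,0.24,1.22,48],
    [0.47,1.4,0.1,-0.38,0.48,2.45,48],
    [0.7,2.1,0.2,-0.57,0.72,3.67,48],
    [0.94,2.8,0.3,-0.76,0.96,4.9,48],
    [1.2,3.5,0.4,-0.95,1.2,6.12,48]
  ]
}}

```text
time_s: 8.45
position: [0.5261, 0.1553, 0.1512]
tool_rot: [[-0.307, 0.951, -0.02], [0.93, 0.305, 0.206], [0.202, 0.045, -0.978]]
ft_force: [-0.1, -0.1, -0.8]
grip_width: 0.0543
```

```bash
python3 - <<'E'
from h import *
print(status.observe()['position'])
row(tcpL([.065,0,.01],[-.0188,0,-.0435],.06),RT)
E
```

```text
[0.52605806 0.15529298 0.15121235]
row [1.841, 0.811, 0.789, -0.632, 0.689, 3.616] mm 108.03479437708393 deg 29.875850299093603
```

Call:
{"api": "send_rows", "payload": {
  "targets": [
    [0.6,0.3,0.2,-0.2,0.23,1.2,48],
    [1.2,0.55,0.5,-0.42,0.46,2.41,48],
    [1.84,0.81,0.79,-0.63,0.69,3.61,48],
    [1.84,0.81,0.79,-0.63,0.69,3.61,48],
    [1.84,0.81,0.79,-0.63,0.69,3.61,48]
  ]
}}

```text
time_s: 9.07
position: [0.5353, 0.2597, 0.1341]
tool_rot: [[0.181, 0.982, 0.062], [0.934, -0.191, 0.301], [0.308, 0.003, -0.951]]
ft_force: [-0.0, -0.6, 0.1]
grip_width: 0.0545
```

```bash
python3 look.py w6 long_board low_board; python3 - <<'E'
from h import *
row(tcpL([.065,0,.01],[-.0188,0,-.0435],.06),RT)
for n in ('top','side'):
    im,d=vision.get_image(n); cv2.imwrite(f'pics/{n}6.png',im[:,:,::-1])
E
```

```text
[0.5353 0.2597 0.1341] 9.075
long_board 0.75 [262.6, 177.0, 374.2, 344.5] 16435 [0.5322 0.2462 0.18  ] [0.1633 0.1809 0.1933] [0.5305 0.212 ] [0.1605 0.0942] 67.2
row [0.023, -0.015, 0.048, 0.018, 0.005, 0.057] mm 2.777568909355733 deg 0.475735891769998
```

View pics/w6.png

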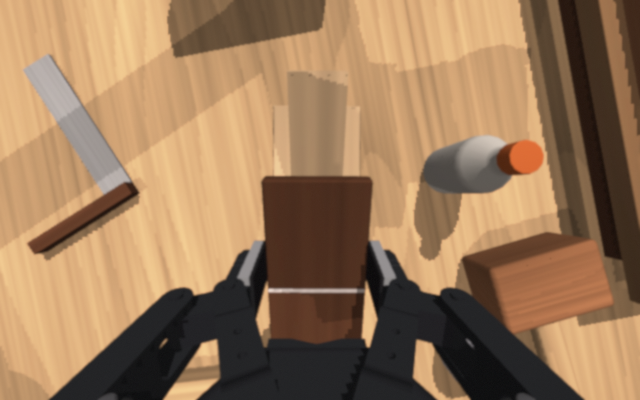

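View pics/side6.png

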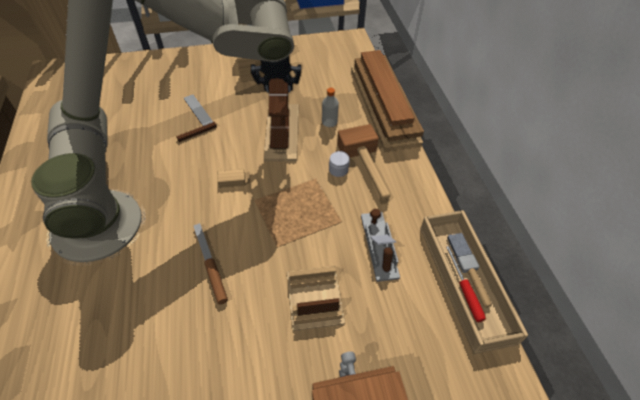

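The wrist view shows the board in line with the deck, both centred on column 317. The side view shows it held above the low board at (280,95). Descending along the slope normal.

Call:
{"api": "send_rows", "payload": {
  "targets": [
    [0.02,-0.02,0.4,0.02,0,0.06,48],
    [0.02,-0.02,0.8,0.02,0,0.06,48],
    [0.02,-0.02,0.95,0.02,0,0.06,48],
    [0.02,-0.02,0.95,0.02,0,0.06,48]
  ]
}}

```text
time_s: 9.82
position: [0.5379, 0.2755, 0.0904]
tool_rot: [[0.19, 0.98, 0.061], [0.932, -0.2, 0.303], [0.309, -0.001, -0.951]]
ft_force: [0.8, 0.5, -0.4]
grip_width: 0.0549
```

```bash
python3 - <<'E'
from fit import *
row(tcpL([.065,0,.01],[-.0188,0,-.0435],.0),RT)
for n in ('side','top'):
    M,T=campose(n)
    im,d=vision.get_image(n); cv2.imwrite(f'pics/{n}7.png',cv2.resize(im[60:180,220:340,::-1] if n=='side' else im[190:270,140:270,::-1],None,fx=5,fy=5,interpolation=cv2.INTER_CUBIC))
E
```

```text
row [-0.009, 0.01, 0.299, -0.005, 0.003, -0.003] mm 14.9411707016649 deg 0.05093280552678703
```

View pics/side7.png

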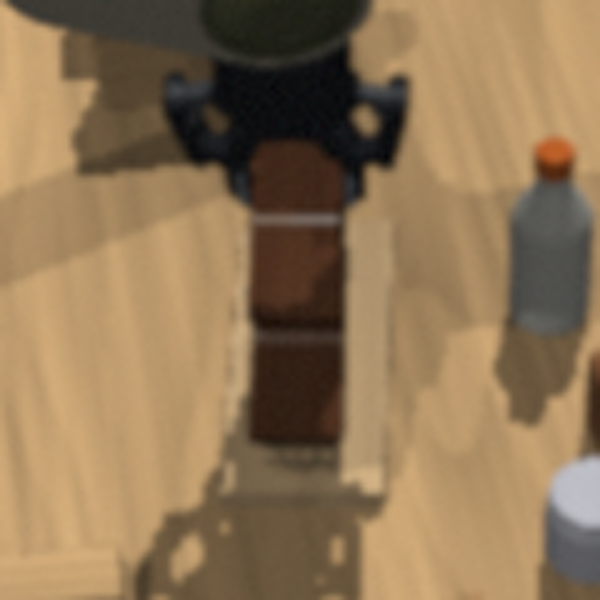

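View pics/top7.png

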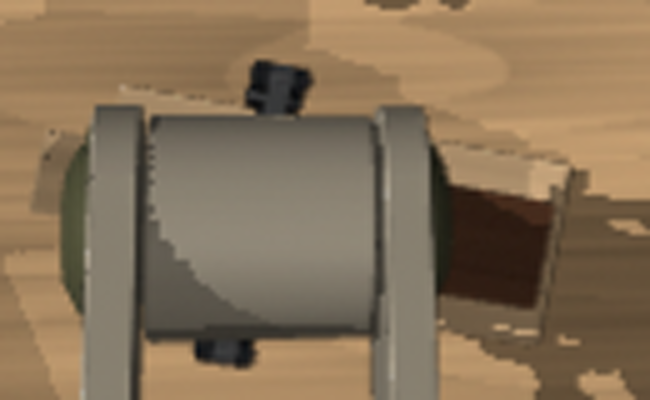

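Call:
{"api": "send_rows", "payload": {
  "targets": [
    [0,0,0.12,0,0,0,48],
    [0,0,0.2,0,0,0,48],
    [0,0,0.2,0,0,0,48]
  ]
}}

```text
time_s: 10.3
position: [0.5383, 0.2788, 0.0806]
tool_rot: [[0.19, 0.98, 0.061], [0.932, -0.199, 0.303], [0.309, -0.001, -0.951]]
ft_force: [0.2, 0.2, -1.3]
grip_width: 0.0543
```

```bash
python3 - <<'E'
from fit import *
row(tcpL([.065,0,.01],[-.0188,0,-.0435],.0),RT); print(status.observe()['ft_force'])
n='side'
im,d=vision.get_image(n); cv2.imwrite(f'pics/{n}8.png',cv2.resize(im[60:180,220:340,::-1],None,fx=5,fy=5,interpolation=cv2.INTER_CUBIC))
E
```

```text
row [-0.011, 0.015, 0.092, -0.007, 0.003, -0.002] mm 4.682629592948838 deg 0.06166877350419215
[ 0.2290719   0.22287348 -1.31166031]
```

View pics/side8.png

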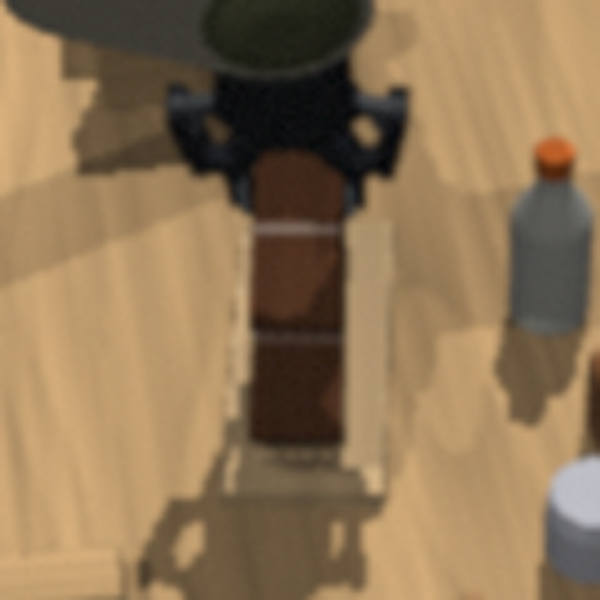

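Call:
{"api": "send_rows", "payload": {
  "targets": [
    [0,0,0.05,0,0,0,48],
    [0,0,0.05,0,0,0,48]
  ]
}}

```text
time_s: 10.6
position: [0.5386, 0.2795, 0.0784]
tool_rot: [[0.19, 0.98, 0.061], [0.932, -0.199, 0.303], [0.309, -0.001, -0.951]]
ft_force: [-1.2, -0.2, -1.4]
grip_width: 0.0548
```

Call:
{"api": "send_rows", "payload": {
  "targets": [
    [0,0,0.03,0,0,0,48],
    [0,0,0.03,0,0,0,48]
  ]
}}

```text
time_s: 10.85
position: [0.5387, 0.28, 0.077]
tool_rot: [[0.19, 0.98, 0.061], [0.932, -0.2, 0.303], [0.309, -0.001, -0.951]]
ft_force: [-0.3, 0.3, 0.7]
grip_width: 0.0548
```

Call:
{"api": "send_rows", "payload": {
  "targets": [
    [0,0,0.02,0,0,0,48],
    [0,0,0.02,0,0,0,48]
  ]
}}

```text
time_s: 11.1
position: [0.5388, 0.2803, 0.0761]
tool_rot: [[0.19, 0.98, 0.061], [0.932, -0.2, 0.303], [0.309, -0.001, -0.951]]
ft_force: [-0.2, -0.3, 0.2]
grip_width: 0.0545
```

Call:
{"api": "send_rows", "payload": {
  "targets": [
    [0,0,0.02,0,0,0,48],
    [0,0,0.02,0,0,0,48]
  ]
}}

```text
time_s: 11.35
position: [0.5389, 0.2804, 0.0758]
tool_rot: [[0.19, 0.98, 0.062], [0.932, -0.199, 0.303], [0.309, 0.0, -0.951]]
ft_force: [-2.2, -2.4, 4.9]
grip_width: 0.0546
```

Call:
{"api": "send_rows", "payload": {
  "targets": [
    [0,0,0.02,0,0,0,48],
    [0,0,0.02,0,0,0,48]
  ]
}}

```text
time_s: 11.6
position: [0.539, 0.2805, 0.0757]
tool_rot: [[0.189, 0.98, 0.062], [0.932, -0.199, 0.303], [0.309, 0.001, -0.951]]
ft_force: [-5.9, -6.5, 12.3]
grip_width: 0.0546
```

```bash
python3 - <<'E'
from fit import *
row(tcpL([.065,0,.01],[-.0188,0,-.0435],.0),RT); print(status.observe()['ft_force'])
n='side'
im,d=vision.get_image(n); cv2.imwrite(f'pics/{n}9.png',cv2.resize(im[60:180,220:340,::-1],None,fx=5,fy=5,interpolation=cv2.INTER_CUBIC))
E
```

```text
row [-0.014, 0.009, -0.012, 0.004, 0.001, 0.002] mm 1.0479631582626912 deg 0.03473005345318853
[-5.94909651 -6.52593098 12.30235634]
```

View pics/side9.png

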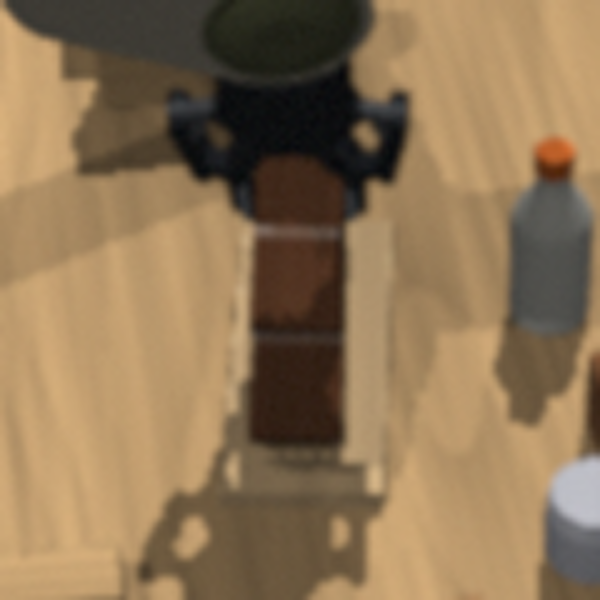

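Call:
{"api": "send_rows", "payload": {
  "targets": [
    [0,0,-0.02,0,0,0,54],
    [0,0,-0.02,0,0,0,58],
    [0,0,-0.02,0,0,0,64],
    [0,0,-0.02,0,0,0,70],
    [0,0,-0.02,0,0,0,70]
  ]
}}

```text
time_s: 12.28
position: [0.5389, 0.2806, 0.0751]
tool_rot: [[0.19, 0.98, 0.061], [0.932, -0.2, 0.303], [0.309, -0.001, -0.951]]
ft_force: [0.3, -0.3, 0.4]
grip_width: 0.0698
```

Call:
{"api": "send_rows", "payload": {
  "targets": [
    [0,0,-0.3,0,0,0,72],
    [-0.6,0,-1.0,0,0,0,72],
    [-1.5,0,-2.0,0,0,0,72],
    [-2.5,0,-2.8,0,0,0,72],
    [-2.5,0,-2.8,0,0,0,72]
  ]
}}

```text
time_s: 12.9
position: [0.5072, 0.1187, 0.1722]
tool_rot: [[0.193, 0.979, 0.066], [0.932, -0.204, 0.301], [0.309, 0.004, -0.951]]
ft_force: [0.3, 0.4, -0.4]
grip_width: 0.0721
```

```bash
python3 look.py w8 long_board low_board stand; python3 -c "
import cv2
im=cv2.imread('pics/w8.png')[60:260,180:460]
cv2.imwrite('pics/w8c.png',cv2.resize(im,None,fx=2.8,fy=2.8,interpolation=cv2.INTER_CUBIC))"
```

```text
[0.5072 0.1187 0.1722] 12.9
long_board 0.89 [281.1, 0.0, 348.6, 149.4] 8984 [0.5321 0.2479 0.1143] [0.0955 0.1161 0.1323] [0.5386 0.2818] [0.1938 0.0824] 77.8
low_board 0.73 [286.7, 144.0, 342.1, 204.5] 3006 [0.5149 0.1593 0.0756] [0.0658 0.0761 0.0851] [0.5155 0.1583] [0.0602 0.0693] 78.5
stand 0.89 [273.8, 1.3, 354.5, 204.0] 6757 [0.5249 0.2035 0.0423] [0.0114 0.0142 0.0851] [0.5342 0.2525] [0.2568 0.1043] 79.3
```

View pics/w8c.png

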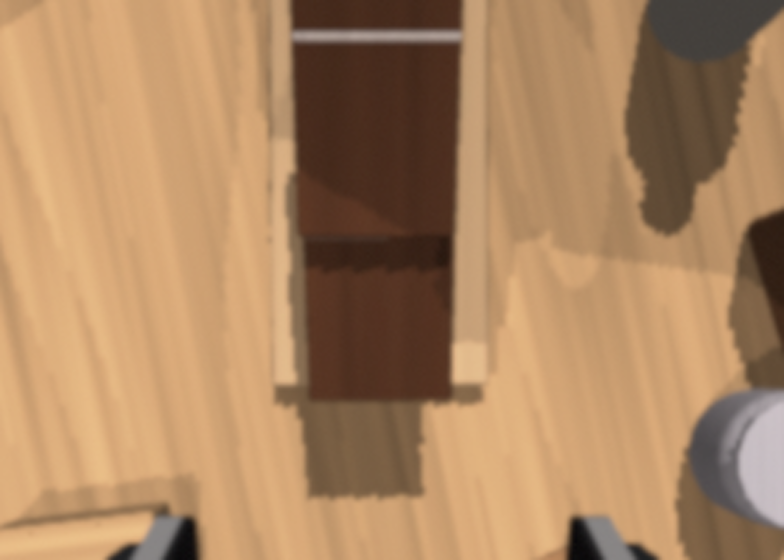

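```bash
cat > meas.py <<'E'
from fit import *
from h import O,RL
def planeL(M,T,pts,z):  # intersect pixel rays with plane z (m) in the low frame
    V=np.eye(4);V[:3,:3]=RL.T;V[:3,3]=-RL.T@O
    return rays_z(M,V@T,pts,z)*1000
def subpix_rows(img,us,v0,v1,f=np.argmin):
    g=cv2.GaussianBlur(img,(0,0),1.0); out=[]
    for u in us:
        d=np.diff(g[v0:v1,u]); i=f(d); out.append([u,v0+i+.5])
    return np.array(out)
E
python3 - <<'E'
from meas import *
w=np.load('pics/w8.npz');M=vision.camera_model('wrist');T=w['T']
g=w['im'].astype(np.float32).mean(2); g=cv2.GaussianBlur(g,(0,0),.7)
def sides(v,l0,l1,r0,r1):
    d=np.diff(g[v]); return [[l0+np.argmin(d[l0:l1])+.5,v],[r0+np.argmax(d[r0:r1])+.5,v]]
print("long sides z=.015")
for v in (80,95,110,125,140): p=planeL(M,T,sides(v,278,295,335,352),.015); print(v,p[:,:2].round(1).tolist(), p[:,1].mean().round(2),np.ptp(p[:,1]).round(1))
print("low sides z=.005")
for v in (165,180,190,198): p=planeL(M,T,sides(v,280,298,333,350),.005); print(v,p[:,:2].round(1).tolist(), p[:,1].mean().round(2),np.ptp(p[:,1]).round(1))
for u in (295,305,315,325,335):
    print(u,"line",planeL(M,T,[[u,68+np.argmax(g[68:80,u])]],.015)[0,:2].round(1), "lowend",planeL(M,T,[[u,198+np.argmax(np.diff(g[198:210,u]))+.5]],.005)[0,:2].round(1),
     "col", g[138:152,u].round(0).tolist())
E
```

```text
long sides z=.015
80 [[58.2, 28.8], [58.0, -26.1]] 1.35 54.8
95 [[45.3, 28.4], [45.1, -26.4]] 0.97 54.8
110 [[32.0, 28.9], [31.8, -26.8]] 1.04 55.7
125 [[18.3, 31.4], [18.1, -26.2]] 2.56 57.6
140 [[4.0, 32.0], [3.8, -26.6]] 2.66 58.6
low sides z=.005
165 [[-22.9, 34.2], [-23.2, -27.3]] 3.45 61.5
180 [[-39.1, 33.8], [-39.4, -27.7]] 3.04 61.5
190 [[-50.2, 33.2], [-50.5, -26.9]] 3.12 60.1
198 [[-59.3, 28.1], [-59.6, -28.2]] -0.06 56.3
295 line [64.8 18.1] lowend [-64.5  22.3] col [58.0, 58.0, 58.0, 58.0, 56.0, 54.0, 53.0, 51.0, 46.0, 42.0, 41.0, 40.0, 40.0, 40.0]
305 line [64.8  9. ] lowend [-64.6  11.4] col [60.0, 60.0, 61.0, 60.0, 59.0, 56.0, 53.0, 49.0, 44.0, 40.0, 38.0, 37.0, 38.0, 38.0]
315 line [64.8 -0. ] lowend [-65.8   0.5] col [57.0, 59.0, 60.0, 60.0, 59.0, 56.0, 53.0, 50.0, 44.0, 40.0, 38.0, 38.0, 38.0, 38.0]
325 line [64.8 -9.1] lowend [-64.7 -10.4] col [49.0, 49.0, 50.0, 51.0, 52.0, 50.0, 45.0, 40.0, 38.0, 38.0, 37.0, 37.0, 37.0, 37.0]
335 line [ 64.7 -18.2] lowend [-65.9 -21.3] col [51.0, 51.0, 51.0, 51.0, 49.0, 45.0, 39.0, 37.0, 36.0, 36.0, 36.0, 35.0, 34.0, 34.0]
```

Measured in the low board's frame, the long board's line is at x = 64.8 and level, against the low end at −65. Its sides are within about 1 mm of centre, so it is placed well. Next is the rack.

```bash
python3 - <<'E'
from h import *
row([.522,-.364,.12],down(-92.4))
w=np.load('pics/w8.npz');M=vision.camera_model('wrist');m=np.load('pics/w8_long_board.npy')
P,uv=cloud(M,w['T'],w['d'],m&(np.arange(400)[:,None]<138)); Q=(P-O)@RL
k=abs(Q[:,2]-.015)<.006; A=np.c_[Q[k][:,:2],np.ones(k.sum())]; print(np.linalg.lstsq(A,Q[k][:,2],rcond=None)[0],k.mean())
E
```

```text
row [-9.315, 2.242, -1.987, -1.594, -1.856, 10.026] mm 489.2643747691879 deg 82.56256043978968
[-0.00261334 -0.00026191  0.01447725] 0.9868129303302602
```

Call:
{"api": "send_rows", "payload": {
  "targets": [
    [-1.1,0.28,-0.4,-0.2,-0.23,1.25,60],
    [-2.2,0.56,-0.8,-0.4,-0.46,2.5,40],
    [-3.4,0.84,-1.1,-0.6,-0.7,3.76,40],
    [-4.6,1.12,-1.3,-0.8,-0.93,5.0,40],
    [-5.8,1.4,-1.5,-1.0,-1.16,6.26,40]
  ]
}}

```text
time_s: 13.72
position: [0.5158, -0.1851, 0.1508]
tool_rot: [[0.883, 0.464, 0.075], [0.456, -0.884, 0.1], [0.113, -0.054, -0.992]]
ft_force: [0.2, 0.6, 0.5]
grip_width: 0.0402
```

```bash
python3 - <<'E'
from h import *
print(status.observe()['position'],status.observe()['q'])
row([.522,-.364,.12],down(-92.4))
E
```

```text
[ 0.51580447 -0.18506744  0.15079739] [-36.13225414  22.70809475  80.53233652   7.39981125  76.77035392
  24.66495928]
row [-1.593, 3.255, 0.262, -0.592, -0.692, 3.733] mm 181.66927375097774 deg 30.742349522356314
```

Call:
{"api": "send_rows", "payload": {
  "targets": [
    [-0.5,1.0,0.1,-0.2,-0.23,1.24,40],
    [-1.0,2.1,0.2,-0.4,-0.46,2.48,40],
    [-1.59,3.25,0.26,-0.59,-0.69,3.73,40],
    [-1.59,3.25,0.26,-0.59,-0.69,3.73,40],
    [-1.59,3.25,0.26,-0.59,-0.69,3.73,40]
  ]
}}

```text
time_s: 14.35
position: [0.5229, -0.3617, 0.1201]
tool_rot: [[0.999, -0.035, 0.001], [-0.035, -0.999, 0.002], [0.001, -0.002, -1.0]]
ft_force: [-0.5, -0.0, 0.3]
grip_width: 0.0403
```

```bash
python3 look.py w9 short_board rack; python3 - <<'E'
from fit import *
w=np.load('pics/w9.npz');M=vision.camera_model('wrist')
P,uv=cloud(M,w['T'],w['d'],np.load('pics/w9_short_board.npy')); k=P[:,2]>.066
print(k.sum(),P[k].mean(0),cv2.minAreaRect(P[k][:,:2].astype(np.float32)))
print(status.observe()['q'])
E
```

```text
[ 0.5229 -0.3617  0.1201] 14.35
rack 0.7 [206.0, 122.0, 347.3, 239.5] 11371 [ 0.5306 -0.3264  0.0145] [0.0057 0.0077 0.0281] [ 0.5221 -0.3196] [0.154  0.1246] 86.0Traceback (most recent call last):
  File "<stdin>", line 3, in <module>
    fid = stack.enter_context(open(os.fspath(file), "rb"))
                              ~~~~^^^^^^^^^^^^^^^^^^^^^^^
FileNotFoundError: [Errno 2] No such file or directory: 'pics/w9_short_board.npy'
```

View pics/w9.png

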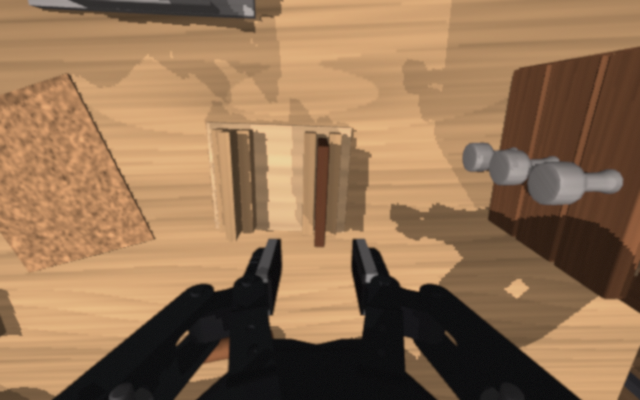

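The short board's top edge runs from about (322,137) to (320,246), just right of centre between the fingers.

```bash
python3 - <<'E'
from fit import *
w=np.load('pics/w9.npz');M=vision.camera_model('wrist')
b=np.zeros((400,640),bool); b[125:255,300:345]=1
P,uv=cloud(M,w['T'],w['d'],b); k=(P[:,2]>.064)&(P[:,2]<.075)
print(k.sum(),P[k].mean(0),cv2.minAreaRect(P[k][:,:2].astype(np.float32)),P[k].min(0),P[k].max(0))
c=np.polyfit(P[k][:,0],P[k][:,1],1); print(np.degrees(np.arctan(c[0])))
s=status.observe(); print(s['q'])
row([P[k][:,0].min()/2+P[k][:,0].max()/2,P[k][:,1].mean(),.03],down(-92.4))
E
```

```text
1142 [ 0.52572194 -0.3661398   0.06883764] ((0.5225186347961426, -0.365971177816391), (0.010052612982690334, 0.09508581459522247), 86.03111267089844) [ 0.47484661 -0.37378583  0.06457368] [ 0.56991688 -0.35779147  0.07107449]
-3.930068020599364
[-45.36502179  33.42673104  66.26764943   0.11164198  80.24384509
  46.63577039]
row [-0.011, 0.094, 1.825, -0.005, -0.015, 0.048] mm 91.37557522004059 deg 0.40073618718200027
```

```bash
python3 - <<'E'
from h import *
row([.5225,-.366,.019],down(-93.7))
E
```

```text
row [-0.009, 0.091, 2.045, -0.005, -0.015, 0.21] mm 102.35626300441163 deg 1.6850801944528653
```

Call:
{"api": "send_rows", "payload": {
  "targets": [
    [-0.01,0.09,0.7,0,0,0.21,40],
    [-0.01,0.09,1.4,0,0,0.21,40],
    [-0.01,0.09,1.8,0,0,0.21,36],
    [-0.01,0.09,2.02,0,0,0.21,32],
    [-0.01,0.09,2.02,0,0,0.21,30]
  ]
}}

```text
time_s: 15.12
position: [0.522, -0.367, 0.02]
tool_rot: [[0.998, -0.066, 0.002], [-0.066, -0.998, 0.001], [0.002, -0.001, -1.0]]
ft_force: [0.4, 0.1, 0.2]
grip_width: 0.03
```

```bash
python3 look.py w10; python3 - <<'E'
from h import *
row([.5225,-.366,.019],down(-93.7))
E
```

```text
[ 0.522 -0.367  0.02 ] 15.125
row [0.002, -0.03, 0.033, 0.001, -0.019, -0.013] mm 2.2374699268605367 deg 0.18500665118705945
```

View pics/w10.png

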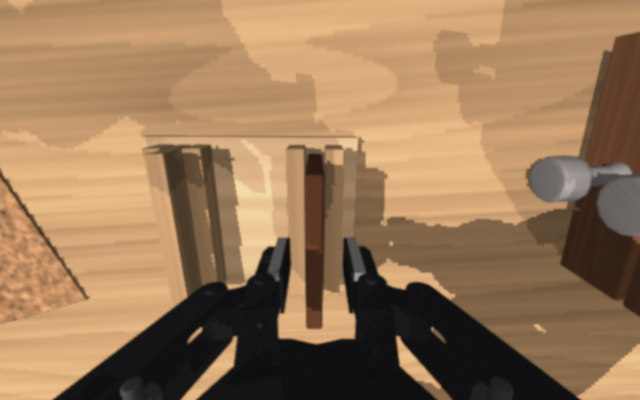

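The board's top edge, at about (314,245), lies between the pads. Closing.

Call:
{"api": "send_rows", "payload": {
  "targets": [
    [0,-0.02,0.03,0,0,0,20],
    [0,-0.02,0.03,0,0,0,12],
    [0,-0.02,0.03,0,0,0,4],
    [0,-0.02,0.03,0,0,0,4],
    [0,-0.02,0.03,0,0,0,4]
  ],
  "grip_force": 40
}}

```text
time_s: 15.8
position: [0.5222, -0.3668, 0.019]
tool_rot: [[0.998, -0.067, 0.003], [-0.067, -0.998, -0.0], [0.003, 0.0, -1.0]]
ft_force: [-0.3, 1.5, 6.1]
grip_width: 0.0084
```

Call:
{"api": "send_rows", "payload": {
  "targets": [
    [0,0,-0.3,0,0,0,4],
    [0,0,-1.0,0,0,0,4],
    [0,0,-1.8,0,0,0,4],
    [0,0,-2.4,0,0,0,4],
    [0,0,-2.4,0,0,0,4]
  ]
}}

```text
time_s: 16.42
position: [0.5225, -0.3674, 0.1413]
tool_rot: [[0.998, -0.067, 0.006], [-0.067, -0.998, -0.003], [0.006, 0.003, -1.0]]
ft_force: [1.1, 0.6, -0.5]
grip_width: 0.0089
```

```bash
python3 look.py w11; python3 - <<'E'
from h import *
s=status.observe(); print(s['q'])
im,d=vision.get_image('side'); cv2.imwrite('pics/side11.png',im[:,:,::-1])
E
```

```text
[ 0.5225 -0.3674  0.1413] 16.425
[-45.76164705  32.78406715  64.38027697   0.08987307  82.68595894
  48.06828355]
```

View pics/w11.png

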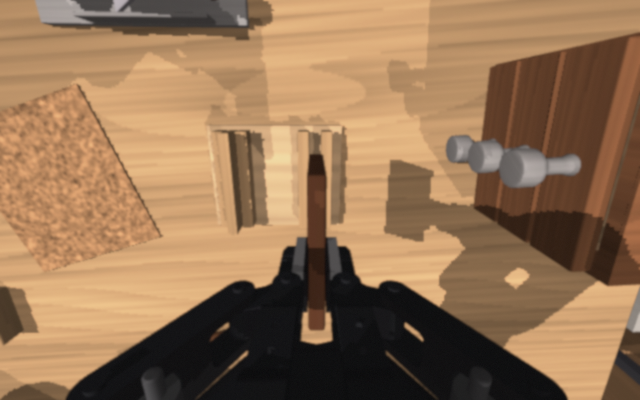

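View pics/side11.png

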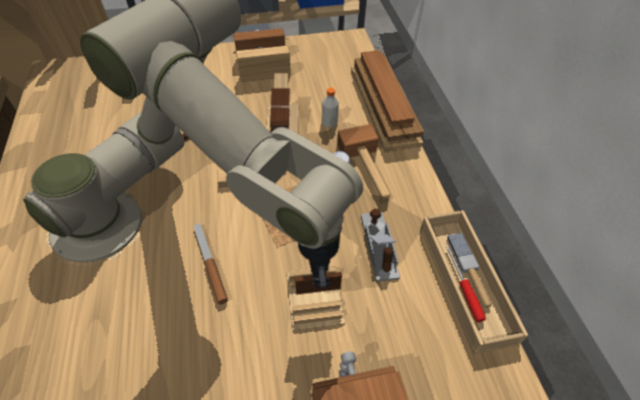

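```bash
cat > kin.py <<'E'
import numpy as np
from scipy.optimize import least_squares
from scipy.spatial.transform import Rotation as Rn
def ry(a): return Rn.from_euler('y',a,degrees=True).as_matrix()
def rz(a): return Rn.from_euler('z',a,degrees=True).as_matrix()
def fk(q,p):
    h,a2,e,a3,d1,Lt,c=p
    R=rz(q[0]); x=np.array([0,0,h])
    x=x+R@[0,d1,0]; R=R@ry(q[1]); x=x+R@[0,0,a2]
    R=R@ry(q[2]); x=x+R@[e,0,a3]
    R=R@rz(q[3]); R=R@ry(q[4]); R=R@rz(q[5]+c); x=x+R@[0,0,Lt]
    return x,R
S=[([51.0345,21.8396,74.3838,0,83.8569,-12.3366],[.2463,.49139,.19173]),
([-36.13225414,22.70809475,80.53233652,7.39981125,76.77035392,24.66495928],[0.51580447,-0.18506744,0.15079739]),
([-45.36502179,33.42673104,66.26764943,0.11164198,80.24384509,46.63577039],[.5229,-.3617,.1201]),
([-45.76164705,32.78406715,64.38027697,0.08987307,82.68595894,48.06828355],[.5225,-.3674,.1413])]
RB=np.array([[0.883,0.464,0.075],[0.456,-0.884,0.1],[0.113,-0.054,-0.992]])
def res(p):
    r=[]
    for q,x in S: r+=list((fk(q,p)[0]-x)*1000)
    r+=list((fk(S[1][0],p)[1]-RB).ravel()*300)
    r+=list((np.array(p[:6])-[.35,.45,0,.4,.1,.3])*2)
    return r
P=least_squares(res,[.35,.45,0,.4,.1,.3,90]).x
LO=np.array([-178.18,-50.72,12.68,-81.47,9.98,-165.26]);HI=np.array([178.18,133.34,142.11,261.47,163.14,165.26])
def ik(x,R,q0,P=P):
    f=lambda q: np.r_[(fk(q,P)[0]-x)*1000,(fk(q,P)[1]-R).ravel()*200]
    s=least_squares(f,q0,bounds=(LO,HI)); return s.x,np.sqrt(2*s.cost)
if __name__=='__main__':
    print(P.round(4)); print(np.array(res(P)).round(1))
E
python3 kin.py; python3 - <<'E'
from rig import status
print(status.observe()['q'],status.observe()['position'],status.observe()['tool_rot'].round(4))
E
```

```text
[ 0.1336  0.5372  0.1062  0.3515  0.1175  0.2966 90.002 ]
[ 0.3  0.3  0.3  0.  -0.   0.2  0.2 -0.   1.4 -0.4  0.3 -1.9 -0.1 -0.
  0.1  0.  -0.1  0.1  0.  -0.1 -0.  -0.4  0.2  0.2 -0.1  0.  -0. ]
[-45.76398153  32.85798311  64.46478732   0.09227345  82.67200292
  48.06706523] [ 0.52140373 -0.36638753  0.13790157] [[ 0.9978 -0.067   0.0012]
 [-0.067  -0.9978  0.001 ]
 [ 0.0011 -0.0011 -1.    ]]
```

```bash
cat > tilt.py <<'E'
from kin import *
def tp(phi,th,E,flip=1,zb=.011):
    # u heading phi, th degrees below horizontal; flip: tool y = +-
    a=np.radians(phi);u=np.array([np.cos(a),np.sin(a),0]);t=np.radians(th)
    z=np.cos(t)*u-np.sin(t)*np.array([0,0,1]); x=np.cross([0,0,1.],u)*flip
    y=np.cross(z,x); return np.asarray(E)-zb*z, np.c_[x,y,z]
E
python3 - <<'E'
from tilt import *
q0=[-20,25,80,0,60,10]
for phi,flip in ((-11.5,1),(78.5,1),(78.5,-1),(-101.5,1),(-101.5,-1),(168.5,-1)):
  for th in (60,45,35,28):
    a=np.radians(phi); E=np.array([.53,-.06,.006])+.03*np.array([np.cos(a),np.sin(a),0])
    best=None
    for q4 in (0,90,-60,200):
      for q6 in (-90,0,90):
        q,c=ik(*tp(phi,th,E,flip),[-10,25,85,q4,60,q6])
        if best is None or c<best[1]: best=(q,c)
    print(phi,flip,th,best[0].round(0),round(best[1],2))
E
```

```text
-11.5 1 60 [-22.  28. 112.  26.  12. -34.] 0.0
-11.5 1 45 [ -24.   32.  124.  155.   22. -165.] 3.12
-11.5 1 35 [ -28.   35.  129.  152.   37. -165.] 29.36
-11.5 1 28 [ -30.   38.  130.  151.   46. -165.] 49.61
78.5 1 60 [ -32.   35.   92.   30.   67. -127.] 0.0
78.5 1 45 [ -39.   41.   92.   40.   76. -138.] 0.0
78.5 1 35 [ -42.   45.   91.   45.   82. -143.] 0.0
78.5 1 28 [ -44.   49.   90.   48.   87. -146.] 0.0
78.5 -1 60 [-32.  35.  92.  30.  67.  53.] 0.0
78.5 -1 45 [-39.  41.  92.  40.  76.  42.] 0.0
78.5 -1 35 [-42.  45.  91.  45.  82.  37.] 0.0
78.5 -1 28 [-44.  49.  90.  48.  87.  34.] 0.0
-101.5 1 60 [ -6.  37.  89. -34.  62. 114.] 0.0
-101.5 1 45 [  1.  43.  87. -47.  71. 127.] 0.0
-101.5 1 35 [  4.  47.  85. -54.  77. 133.] 0.0
-101.5 1 28 [  6.  51.  84. -58.  82. 137.] 0.0
-101.5 -1 60 [ -6.  37.  89. -34.  62. -66.] 0.0
-101.5 -1 45 [  1.  43.  87. -47.  71. -53.] 0.0
-101.5 -1 35 [  4.  47.  85. -54.  77. -47.] 0.0
-101.5 -1 28 [  6.  51.  84. -58.  82. -43.] 0.0
168.5 -1 60 [-18.  44.  71.  -3.  94.  -6.] 0.0
168.5 -1 45 [-17.  53.  60.  -4. 112.  -6.] 0.0
168.5 -1 35 [-17.  59.  53.  -5. 123.  -6.] 0.0
168.5 -1 28 [-17.  63.  49.  -6. 130.  -6.] 0.0
```

```bash
python3 - <<'E'
from tilt import *
from h import row,status
E=np.array([.525,-.03,.09])
p,R=tp(86.3,50,E,-1); print(p,R.round(2)); row(p,R); print(ik(p,R,status.observe()['q']))
E
```

```text
[ 0.52454371 -0.03705593  0.09842649] [[ 1.   -0.05  0.04]
 [-0.06 -0.76  0.64]
 [-0.   -0.64 -0.77]]
row [-0.38, -6.575, 0.796, 4.992, -0.014, -0.014] mm 331.7038564016808 deg 39.93577850683958
(array([-36.03354642,  32.58034401,  85.8286711 ,  32.96807891,
        86.44171333,  48.12539121]), np.float64(3.464456356518345e-13))
```

Call:
{"api": "send_rows", "payload": {
  "targets": [
    [-0.08,-1.2,0.0,0.0,0,0,4],
    [-0.15,-2.4,0.0,1.0,0,0,4],
    [-0.22,-3.6,0.1,2.0,0,0,4],
    [-0.3,-4.8,0.3,3.0,0,0,4],
    [-0.34,-5.8,0.6,4.0,0,0,4]
  ]
}}

```text
time_s: 17.15
position: [0.5238, -0.0739, 0.1078]
tool_rot: [[0.998, -0.056, 0.036], [-0.067, -0.843, 0.533], [0.001, -0.534, -0.845]]
ft_force: [-1.4, -0.6, -1.3]
grip_width: 0.0085
```

```bash
python3 - <<'E'
from tilt import *
from h import row,status
E=np.array([.525,-.03,.05])
p,R=tp(86.3,35,E,-1); print(status.observe()['position']); row(p,R); print(ik(p,R,status.observe()['q']))
E
```

```text
[ 0.52379049 -0.07389837  0.10783818]
row [-0.035, -0.039, 1.244, 2.837, -0.016, -0.009] mm 62.24209246248111 deg 22.69428771710619
(array([-40.61358529,  42.46191079,  86.46770638,  40.92797525,
        91.27855709,  38.47014355]), np.float64(3.1180079233298503e-13))
```

Call:
{"api": "send_rows", "payload": {
  "targets": [
    [0,-0.01,0.4,1.0,0,0,4],
    [-0.02,-0.03,0.8,2.0,0,0,4],
    [-0.03,-0.04,1.24,2.84,0,0,4],
    [-0.03,-0.04,1.24,2.84,0,0,4]
  ]
}}

```text
time_s: 17.65
position: [0.5239, -0.0412, 0.0545]
tool_rot: [[0.998, -0.043, 0.053], [-0.068, -0.573, 0.817], [-0.005, -0.819, -0.574]]
ft_force: [-0.6, -0.2, -0.2]
grip_width: 0.0089
```

```bash
python3 - <<'E'
from tilt import *
from h import *
E=np.array([.525,-.03,.006])
p,R=tp(86.3,35,E,-1); print(status.observe()['position'],status.observe()['q']); row(p,R); print(ik(p,R,status.observe()['q']))
for n in ('side',):
    im,d=vision.get_image(n); cv2.imwrite('pics/side12.png',im[:,:,::-1])
E
```

```text
[ 0.52389954 -0.04115736  0.0544585 ] [-40.79320814  42.49594732  86.65106981  40.77975852  91.15387496
  38.55805252]
row [0.011, 0.665, 0.52, 0.007, -0.001, -0.042] mm 42.20794041150748 deg 0.33962628993179134
(array([-40.61358529,  46.5711444 ,  87.39953786,  40.9640832 ,
        87.46984812,  35.16690352]), np.float64(1.5113312096691542e-13))
```

View pics/side12.png

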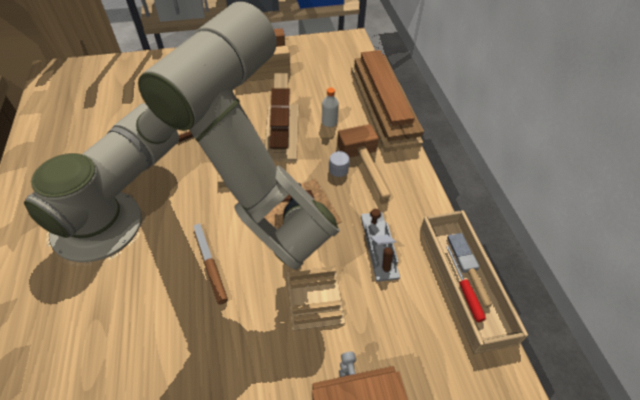

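Call:
{"api": "send_rows", "payload": {
  "targets": [
    [0,0.3,0.23,0,0,0,4],
    [0.01,0.56,0.43,0,0,0,4],
    [0.01,0.62,0.48,0,0,0,4],
    [0.01,0.62,0.48,0,0,0,4]
  ]
}}

```text
time_s: 18.2
position: [0.5258, -0.0398, 0.0178]
tool_rot: [[0.998, -0.037, 0.055], [-0.067, -0.576, 0.815], [0.002, -0.817, -0.577]]
ft_force: [0.0, 0.5, 0.1]
grip_width: 0.0086
```

Call:
{"api": "send_rows", "payload": {
  "targets": [
    [0,0.05,0.04,0,0,0,4],
    [0,0.07,0.06,0,0,0,4]
  ]
}}

```text
time_s: 18.45
position: [0.5259, -0.0395, 0.0133]
tool_rot: [[0.998, -0.037, 0.056], [-0.067, -0.576, 0.815], [0.002, -0.816, -0.577]]
ft_force: [1.2, -0.4, -0.8]
grip_width: 0.0083
```

```bash
python3 look.py w13; python3 - <<'E'
from h import *
s=status.observe(); print(s['position'],s['ft_force'])
im,d=vision.get_image('top'); cv2.imwrite('pics/top13.png',im[:,:,::-1])
E
```

```text
[ 0.5259 -0.0395  0.0133] 18.45
[ 0.52587387 -0.03940672  0.01318353] [-0.13134043 -0.47908593 -0.63538825]
```

View pics/w13.png

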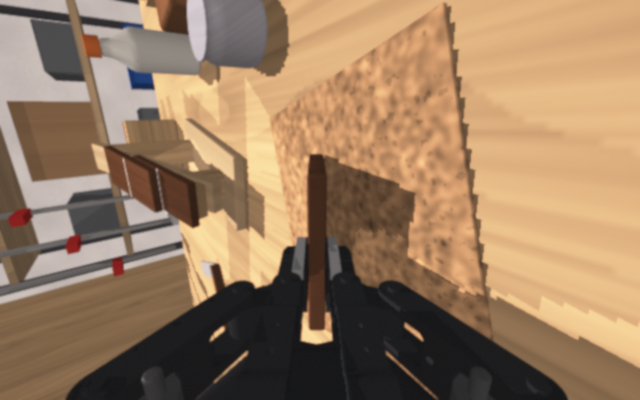

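View pics/top13.png

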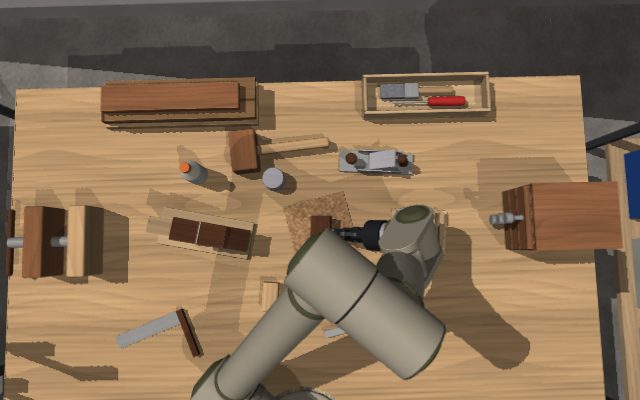

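Call:
{"api": "send_rows", "payload": {
  "targets": [
    [0,0.025,0.017,0,0,0,4],
    [0,0.025,0.017,0,0,0,4]
  ]
}}

```text
time_s: 18.8
position: [0.526, -0.0395, 0.0124]
tool_rot: [[0.998, -0.037, 0.056], [-0.067, -0.575, 0.815], [0.003, -0.817, -0.576]]
ft_force: [-0.4, -0.8, 5.3]
grip_width: 0.009
```

Call:
{"api": "send_rows", "payload": {
  "targets": [
    [0,0.025,0.017,0,0,0,4],
    [0,0.025,0.017,0,0,0,4]
  ]
}}

```text
time_s: 19.05
position: [0.5262, -0.0397, 0.0117]
tool_rot: [[0.998, -0.036, 0.057], [-0.067, -0.574, 0.816], [0.003, -0.818, -0.576]]
ft_force: [-1.5, -3.8, 10.1]
grip_width: 0.0088
```

Call:
{"api": "send_rows", "payload": {
  "targets": [
    [0,0,0,0,0,0,14],
    [0,0,0,0,0,0,20],
    [0,0,-0.3,0,0,0,22],
    [0,0,-1.0,0,0,0,22],
    [0,0,-1.8,0,0,0,22]
  ]
}}

```text
time_s: 19.68
position: [0.5206, -0.1141, 0.0631]
tool_rot: [[0.998, -0.037, 0.055], [-0.067, -0.576, 0.815], [0.001, -0.817, -0.577]]
ft_force: [-0.2, -0.6, -0.7]
grip_width: 0.0223
```

```bash
python3 look.py w14 short_board
```

```text
[ 0.5206 -0.1141  0.0631] 19.675
short_board 0.81 [310.7, 139.6, 360.0, 247.1] 4491 [ 0.5291 -0.0698  0.0112] [0.0037 0.0119 0.0128] [ 0.5221 -0.09  ] [0.1469 0.0958] 83.5
```

View pics/w14.png

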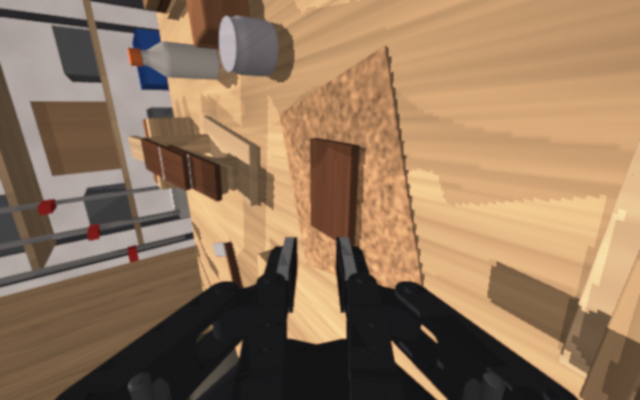

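```bash
python3 - <<'E'
from h import *
row([.527,-.07,.09],down(-94))
E
```

```text
row [0.042, -0.971, 0.467, -6.813, -0.042, 0.02] mm 53.91364803443908 deg 54.50763578731157
```

Call:
{"api": "send_rows", "payload": {
  "targets": [
    [0,-0.6,-0.3,-1.3,0,0,50],
    [0.01,-1.0,-0.2,-2.6,0,0,72],
    [0.02,-1.1,0.0,-3.9,0,0,72],
    [0.03,-1.1,0.2,-5.2,0,0,72],
    [0.04,-0.97,0.46,-6.5,-0.03,0.02,72]
  ]
}}

```text
time_s: 20.4
position: [0.5263, -0.0662, 0.0895]
tool_rot: [[0.998, -0.067, 0.003], [-0.067, -0.997, 0.042], [0.0, -0.042, -0.999]]
ft_force: [-0.1, 0.2, -0.3]
grip_width: 0.0722
```

```bash
python3 - <<'E'
from h import *
row([.527,-.07,.09],down(-94))
E
```

```text
row [0.019, 0.074, -0.013, -0.299, -0.001, 0.018] mm 3.8723676704391536 deg 2.398313313051664
```

Call:
{"api": "send_rows", "payload": {
  "targets": [
    [0.02,0.07,0,-0.3,0,0.02,72],
    [0.02,0.07,0,-0.3,0,0.02,72]
  ]
}}

```text
time_s: 20.65
position: [0.5265, -0.0689, 0.0883]
tool_rot: [[0.998, -0.069, -0.003], [-0.068, -0.998, 0.007], [-0.004, -0.007, -1.0]]
ft_force: [0.7, -0.9, 0.9]
grip_width: 0.0723
```

```bash
python3 look.py w15 short_board; python3 - <<'E'
from fit import *
w=np.load('pics/w15.npz');M=vision.camera_model('wrist')
x,i=fit(M,w['T'],np.load('pics/w15_short_board.npy'),BS,Rz,.008,[.527,-.068,-4]); print(x,i)
E
```

```text
[ 0.5265 -0.0689  0.0883] 20.65
short_board 0.67 [277.2, 141.3, 343.5, 234.8] 5958 [ 0.5279 -0.0619  0.0119] [0.0103 0.012  0.0134] [ 0.5247 -0.0608] [0.0641 0.095 ] 86.2
[ 0.52441628 -0.06165301 -3.71814755] 0.9728290438652039
```

View pics/w15.png

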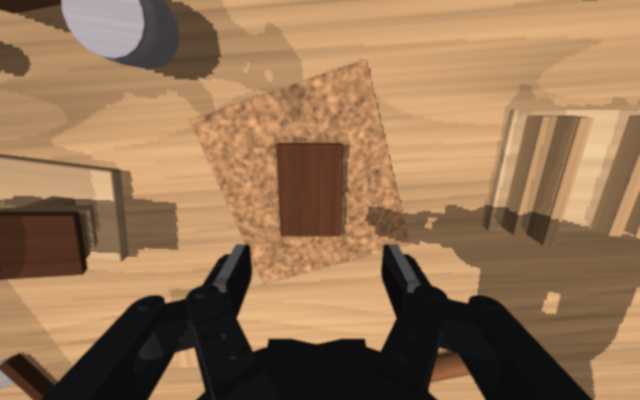

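The short board lies flat on the mat at pixels x 277–343, y 141–236. It is 7 mm off to the left of the gripper's centre, so I'll correct that and descend.

```bash
python3 - <<'E'
from h import *
row([.5245,-.0612,.02],down(-93.8))
E
```

```text
row [-0.05, -0.163, 1.366, -0.051, 0.024, -0.031] mm 68.83365778579822 deg 0.5161412207167169
```

Call:
{"api": "send_rows", "payload": {
  "targets": [
    [-0.05,-0.16,0.5,-0.05,0.02,-0.03,74],
    [-0.05,-0.16,1.0,-0.05,0.02,-0.03,74],
    [-0.05,-0.16,1.35,-0.05,0.02,-0.03,74],
    [-0.05,-0.16,1.35,-0.05,0.02,-0.03,74]
  ]
}}

```text
time_s: 21.25
position: [0.5238, -0.0618, 0.0199]
tool_rot: [[0.998, -0.068, -0.003], [-0.067, -0.998, 0.001], [-0.003, -0.0, -1.0]]
ft_force: [-0.4, 0.1, 1.3]
grip_width: 0.0737
```

```bash
python3 look.py w16 short_board; python3 - <<'E'
from fit import *
w=np.load('pics/w16.npz');M=vision.camera_model('wrist')
x,i=fit(M,w['T'],np.load('pics/w16_short_board.npy'),BS,Rz,.008,[.525,-.062,-4]); print(x,i)
row([x[0],x[1],-.0265],down(x[2]-90))
E
```

```text
[ 0.5238 -0.0618  0.0199] 21.25
short_board 0.92 [271.0, 149.1, 362.3, 272.0] 10127 [ 0.5291 -0.0622  0.0119] [0.0104 0.012  0.0132] [ 0.5247 -0.0623] [0.0633 0.0956] 86.5
[ 0.52450452 -0.06183763 -3.84062851] 0.9685804843902588
row [-0.007, -0.001, 0.957, 0.004, -0.001, -0.001] mm 47.8585437395947 deg 0.03790756760318173
```

View pics/w16.png

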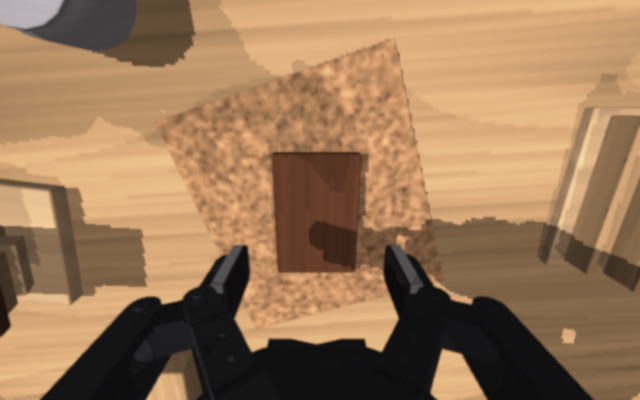

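Call:
{"api": "send_rows", "payload": {
  "targets": [
    [-0.01,0,0.5,0,0,0,73],
    [-0.01,0,0.95,0,0,0,71],
    [-0.01,0,1.08,0,0,0,70],
    [-0.01,0,1.12,0,0,0,69],
    [-0.01,0,1.12,0,0,0,68]
  ]
}}

```text
time_s: 21.98
position: [0.5246, -0.0615, -0.0343]
tool_rot: [[0.998, -0.066, 0.001], [-0.066, -0.998, -0.001], [0.001, 0.001, -1.0]]
ft_force: [0.4, -0.2, 0.1]
grip_width: 0.0676
```

Call:
{"api": "send_rows", "payload": {
  "targets": [
    [0,0,0.01,0,0,0,54],
    [0,0,0.01,0,0,0,54],
    [0,0,0.01,0,0,0,54],
    [0,0,0.01,0,0,0,54]
  ],
  "grip_force": 40
}}

```text
time_s: 22.48
position: [0.5246, -0.0614, -0.0341]
tool_rot: [[0.998, -0.066, 0.002], [-0.066, -0.998, -0.002], [0.002, 0.002, -1.0]]
ft_force: [-2.3, 1.4, 9.6]
grip_width: 0.0604
```

Call:
{"api": "send_rows", "payload": {
  "targets": [
    [0,0,-0.3,0,0,0,54],
    [0,0,-1.0,0,0,0,54],
    [0,0,-2.0,0,0,0,54],
    [0,0,-3.0,0,0,0,54],
    [0,0,-4.0,0,0,0,54]
  ]
}}

```text
time_s: 23.1
position: [0.5238, -0.0609, 0.1672]
tool_rot: [[0.998, -0.066, 0.001], [-0.066, -0.998, -0.001], [0.001, 0.001, -1.0]]
ft_force: [0.3, 0.4, 0.1]
grip_width: 0.0598
```

```bash
python3 look.py w17 short_board; python3 - <<'E'
from fit import *
w=np.load('pics/w17.npz');M=vision.camera_model('wrist');C=M['T_tool_cam']
m=np.load('pics/w17_short_board.npy'); P,uv=cloud(M,C,w['d'],m); P*=1000
k=(P[:,2]>-60)&(P[:,2]<-36)
A=np.c_[P[k][:,:2],np.ones(k.sum())]; c,*_=np.linalg.lstsq(A,P[k][:,2],rcond=None); print("plane",c)
K=k&(abs(P[:,2]-np.c_[P[:,:2],np.ones(len(P))]@c)<2); print(P[K].min(0),P[K].max(0))
# far end edge
row(tcpL([.1125,0,.02],[0,0,-.042],.06),RT)
E
```

```text
[ 0.5238 -0.0609  0.1672] 23.1
short_board 0.9 [258.6, 168.5, 378.9, 323.6] 17528 [ 0.5285 -0.0618  0.2111] [0.2076 0.2131 0.2143] [ 0.4216 -0.0549] [0.1613 0.3006] 86.2
plane [ 7.51612328e-03  3.56084221e-03 -4.58473255e+01]
[-48.1613367  -30.7299936  -47.88908474] [ 47.87417791  31.31935903 -43.46635164]
row [-0.179, -6.932, 0.327, 1.691, 1.806, -10.179] mm 347.0804516050676 deg 83.80217953023926
```

View pics/w17.png

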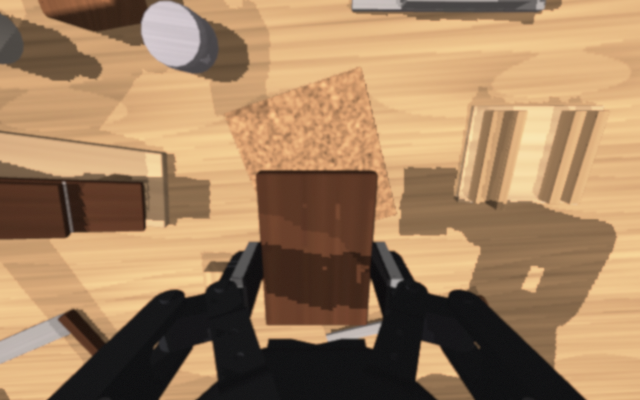

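```bash
python3 - <<'E'
from h import *
print(tcpL([.113,-.0005,.02],[0,.0003,-.0415],.07)); row(tcpL([.113,-.0005,.02],[0,.0003,-.0415],.07),RT)
E
```

```text
[0.53993394 0.28188558 0.16304516]
row [-0.181, -6.875, 0.124, 1.691, 1.806, -10.179] mm 343.94460693827466 deg 83.80217953023926
```

Call:
{"api": "send_rows", "payload": {
  "targets": [
    [0,-0.8,-0.1,0.2,0.22,-1.25,54],
    [0,-1.6,-0.2,0.42,0.45,-2.5,54],
    [-0.05,-2.4,-0.2,0.63,0.67,-3.8,54],
    [-0.1,-3.3,-0.2,0.84,0.9,-5.1,54],
    [-0.1,-4.2,-0.2,1.05,1.12,-6.35,54]
  ]
}}

```text
time_s: 23.82
position: [0.5324, 0.1502, 0.1744]
tool_rot: [[0.667, 0.74, 0.087], [0.719, -0.669, 0.187], [0.197, -0.062, -0.979]]
ft_force: [0.3, 0.1, -0.7]
grip_width: 0.0598
```

```bash
python3 - <<'E'
from h import *
row(tcpL([.113,-.0005,.02],[0,.0003,-.0415],.07),RT)
E
```

```text
row [1.95, -1.637, 0.727, 0.549, 0.691, -3.812] mm 132.37049331008046 deg 31.301895367963926
```

Call:
{"api": "send_rows", "payload": {
  "targets": [
    [0.6,-0.5,0.0,0.18,0.23,-1.27,54],
    [1.2,-1.1,0.3,0.36,0.46,-2.54,54],
    [1.95,-1.63,0.72,0.55,0.69,-3.81,54],
    [1.95,-1.63,0.72,0.55,0.69,-3.81,54],
    [1.95,-1.63,0.72,0.55,0.69,-3.81,54]
  ]
}}

```text
time_s: 24.45
position: [0.5413, 0.2798, 0.1631]
tool_rot: [[0.197, 0.979, 0.062], [0.931, -0.206, 0.301], [0.307, -0.001, -0.952]]
ft_force: [0.3, -0.2, -0.3]
grip_width: 0.06
```

```bash
python3 look.py w18; python3 - <<'E'
from h import *
row(tcpL([.113,-.0005,.02],[0,.0003,-.0415],.015),RT)
n='side'
im,d=vision.get_image(n); cv2.imwrite(f'pics/{n}18.png',cv2.resize(im[60:180,220:340,::-1],None,fx=5,fy=5,interpolation=cv2.INTER_CUBIC))
E
```

```text
[0.5413 0.2798 0.1631] 24.45
row [0.039, -0.042, 1.119, 0.011, 0.011, -0.052] mm 56.03912535968772 deg 0.43721862510922593
```

View pics/side18.png

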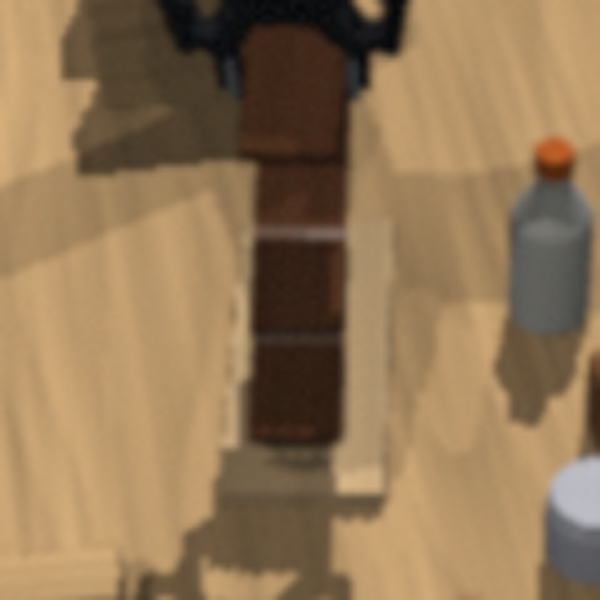

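View pics/w18.png

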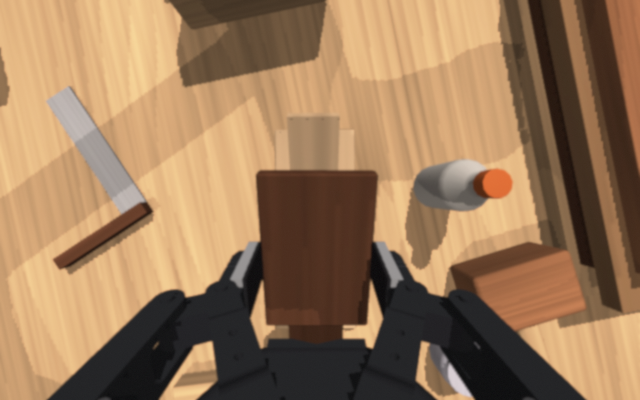

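The board hangs above and in line with the long one, and the last 2 mm sideways is in the move. Descending.

Call:
{"api": "send_rows", "payload": {
  "targets": [
    [0.04,-0.04,0.4,0.01,0.01,-0.05,54],
    [0.04,-0.04,0.8,0.01,0.01,-0.05,54],
    [0.04,-0.04,1.1,0.01,0.01,-0.05,54],
    [0.04,-0.04,1.1,0.01,0.01,-0.05,54]
  ]
}}

```text
time_s: 25.05
position: [0.5431, 0.2986, 0.1107]
tool_rot: [[0.19, 0.98, 0.06], [0.932, -0.199, 0.303], [0.309, -0.002, -0.951]]
ft_force: [-0.5, 0.8, -0.4]
grip_width: 0.0595
```

```bash
python3 - <<'E'
from h import *
row(tcpL([.113,-.0005,.02],[0,.0003,-.0415],.003),RT); print(status.observe()['ft_force'])
n='side'
im,d=vision.get_image(n); cv2.imwrite(f'pics/{n}19.png',cv2.resize(im[60:180,220:340,::-1],None,fx=5,fy=5,interpolation=cv2.INTER_CUBIC))
E
```

```text
row [-0.001, 0.006, 0.239, -0.012, 0.003, 0.001] mm 11.970069457085094 deg 0.10150358214443783
[-0.49620203  0.79899949 -0.41444907]
```

View pics/side19.png

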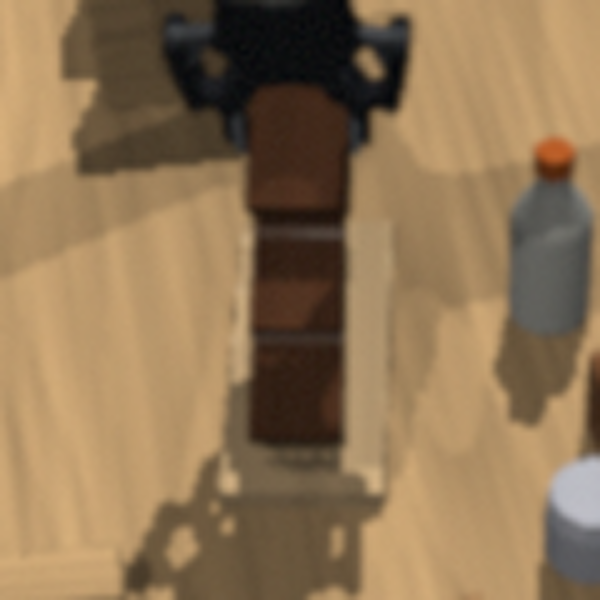

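Call:
{"api": "send_rows", "payload": {
  "targets": [
    [0,0,0.12,0,0,0,54],
    [0,0,0.22,0,0,0,54],
    [0,0,0.22,0,0,0,54]
  ]
}}

```text
time_s: 25.48
position: [0.5439, 0.3023, 0.1006]
tool_rot: [[0.189, 0.98, 0.061], [0.932, -0.198, 0.303], [0.309, -0.001, -0.951]]
ft_force: [-0.2, -0.0, -0.1]
grip_width: 0.06
```

Call:
{"api": "send_rows", "payload": {
  "targets": [
    [0,0,0.03,0,0,0,54],
    [0,0,0.03,0,0,0,54]
  ]
}}

```text
time_s: 25.72
position: [0.5442, 0.3028, 0.0995]
tool_rot: [[0.189, 0.98, 0.061], [0.932, -0.198, 0.303], [0.309, -0.0, -0.951]]
ft_force: [0.2, -1.6, -1.0]
grip_width: 0.0599
```

Call:
{"api": "send_rows", "payload": {
  "targets": [
    [0,0,0.02,0,0,0,54],
    [0,0,0.02,0,0,0,54]
  ]
}}

```text
time_s: 25.98
position: [0.5442, 0.3031, 0.0985]
tool_rot: [[0.189, 0.98, 0.061], [0.932, -0.198, 0.303], [0.309, -0.0, -0.951]]
ft_force: [0.1, -0.4, -0.6]
grip_width: 0.06
```

```bash
python3 - <<'E'
from h import *
row(tcpL([.113,-.0005,.02],[0,.0003,-.0415],.0),RT); print(status.observe()['ft_force'])
E
```

```text
row [-0.012, 0.001, 0.039, -0.003, -0.002, 0.008] mm 2.0374199090350276 deg 0.06744652444245154
[ 0.07943748 -0.39836073 -0.63086957]
```

Call:
{"api": "send_rows", "payload": {
  "targets": [
    [-0.01,0,0.02,0,0,0,54],
    [-0.01,0,0.02,0,0,0,54]
  ]
}}

```text
time_s: 26.22
position: [0.5442, 0.3029, 0.0974]
tool_rot: [[0.189, 0.98, 0.061], [0.932, -0.198, 0.303], [0.309, -0.0, -0.951]]
ft_force: [0.0, -1.2, -1.1]
grip_width: 0.0598
```

Call:
{"api": "send_rows", "payload": {
  "targets": [
    [0,0,0.02,0,0,0,54],
    [0,0,0.02,0,0,0,54]
  ]
}}

```text
time_s: 26.48
position: [0.5442, 0.3032, 0.0964]
tool_rot: [[0.189, 0.98, 0.061], [0.932, -0.198, 0.303], [0.309, -0.0, -0.951]]
ft_force: [0.5, 0.1, -0.4]
grip_width: 0.0602
```

```bash
python3 - <<'E'
from h import *
row(tcpL([.113,-.0005,.02],[0,.0003,-.0415],.0),RT); print(status.observe()['ft_force'])
n='side'
im,d=vision.get_image(n); cv2.imwrite(f'pics/{n}20.png',cv2.resize(im[60:180,220:340,::-1],None,fx=5,fy=5,interpolation=cv2.INTER_CUBIC))
E
```

```text
row [-0.002, 0.001, -0.002, -0.003, -0.002, 0.007] mm 0.14099594511521846 deg 0.06604226830034836
[ 0.49879564  0.08448949 -0.41605722]
```

View pics/side20.png

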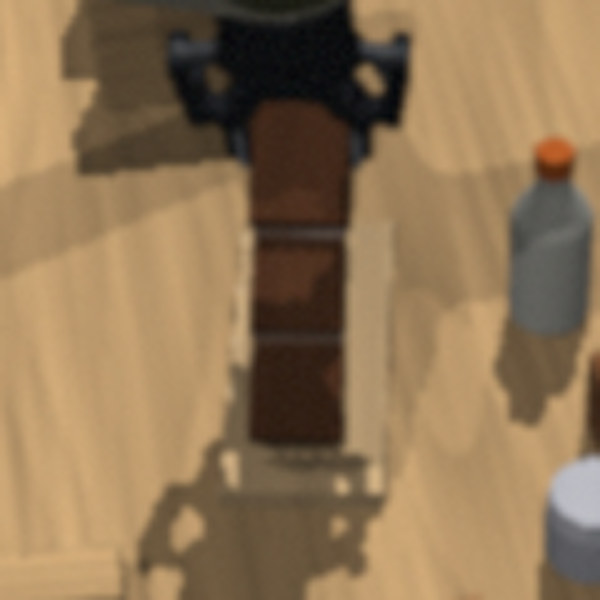

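Call:
{"api": "send_rows", "payload": {
  "targets": [
    [-0.01,0,0.01,0,0,0,54],
    [-0.01,0,0.01,0,0,0,54]
  ]
}}

```text
time_s: 26.78
position: [0.5442, 0.3028, 0.0959]
tool_rot: [[0.189, 0.98, 0.061], [0.932, -0.198, 0.303], [0.309, 0.0, -0.951]]
ft_force: [0.3, 0.4, -0.3]
grip_width: 0.0596
```

Call:
{"api": "send_rows", "payload": {
  "targets": [
    [0,0,0.012,0,0,0,54],
    [0,0,0.012,0,0,0,54]
  ]
}}

```text
time_s: 27.02
position: [0.5443, 0.303, 0.0957]
tool_rot: [[0.188, 0.98, 0.062], [0.932, -0.198, 0.303], [0.309, 0.001, -0.951]]
ft_force: [-2.0, -1.9, 4.4]
grip_width: 0.06
```

Call:
{"api": "send_rows", "payload": {
  "targets": [
    [0,0,0.012,0,0,0,54],
    [0,0,0.012,0,0,0,54]
  ]
}}

```text
time_s: 27.28
position: [0.5444, 0.303, 0.0957]
tool_rot: [[0.188, 0.98, 0.062], [0.932, -0.198, 0.303], [0.309, 0.001, -0.951]]
ft_force: [-4.6, -5.9, 9.8]
grip_width: 0.0598
```

Call:
{"api": "send_rows", "payload": {
  "targets": [
    [0,0,-0.015,0,0,0,58],
    [0,0,-0.015,0,0,0,62],
    [0,0,-0.015,0,0,0,67],
    [0,0,-0.015,0,0,0,74],
    [0,0,-0.015,0,0,0,76]
  ]
}}

```text
time_s: 27.9
position: [0.5442, 0.303, 0.0953]
tool_rot: [[0.189, 0.98, 0.061], [0.932, -0.198, 0.303], [0.309, -0.0, -0.951]]
ft_force: [0.3, 0.4, 0.0]
grip_width: 0.076
```

Call:
{"api": "send_rows", "payload": {
  "targets": [
    [0,0,-0.3,0,0,0,78],
    [-0.3,0,-1.0,0,0,0,78],
    [-1.2,0,-2.0,0,0,0,78],
    [-2.3,0,-2.7,0,0,0,78],
    [-2.6,0,-2.7,0,0,0,78]
  ]
}}

```text
time_s: 28.52
position: [0.5118, 0.1382, 0.1862]
tool_rot: [[0.19, 0.98, 0.066], [0.932, -0.201, 0.302], [0.309, 0.005, -0.951]]
ft_force: [0.8, 0.1, -0.6]
grip_width: 0.0778
```

Call:
{"api": "send_rows", "payload": {
  "targets": [
    [0,0,0,0,0,0,78],
    [0,0,0,0,0,0,78]
  ]
}}

```text
time_s: 28.78
position: [0.5115, 0.1414, 0.1841]
tool_rot: [[0.188, 0.98, 0.062], [0.932, -0.198, 0.303], [0.309, 0.0, -0.951]]
ft_force: [1.0, 0.2, -0.1]
grip_width: 0.0781
```

```bash
python3 look.py w21 long_board short_board low_board; python3 -c "
import cv2
im=cv2.imread('pics/w21.png')[0:220,180:460]
cv2.imwrite('pics/w21c.png',cv2.resize(im,None,fx=2.7,fy=2.7,interpolation=cv2.INTER_CUBIC))"
python3 - <<'E'
from meas import *
for n in ('top','side'):
    im,d=vision.get_image(n); cv2.imwrite(f'pics/{n}21.png',im[:,:,::-1])
    M,T=campose(n); print(n,[ (r['p'],r['extent']) for r in vision.masks_of(n,'short_board')[:2]])
E
```

```text
[0.5115 0.1414 0.1841] 28.775
long_board 0.72 [287.0, 100.6, 347.3, 171.0] 3858 [0.5262 0.2183 0.1054] [0.0952 0.1063 0.1158] [0.5289 0.2328] [0.0946 0.0783] 78.8
short_board 0.94 [280.8, 0.0, 354.9, 99.0] 7081 [0.5405 0.284  0.1381] [0.126  0.1383 0.1493] [0.5469 0.2808] [0.0768 0.0763] 77.9
low_board 0.66 [290.1, 168.4, 339.3, 223.3] 2781 [0.5143 0.1584 0.0742] [0.0133 0.0757 0.0852] [0.5109 0.157 ] [0.0733 0.0628] 78.4
top [(0.87, [155.0, 213.7, 201.3, 244.9])]
side [(0.76, [266.7, 94.4, 286.5, 104.5])]
```

View pics/w21c.png

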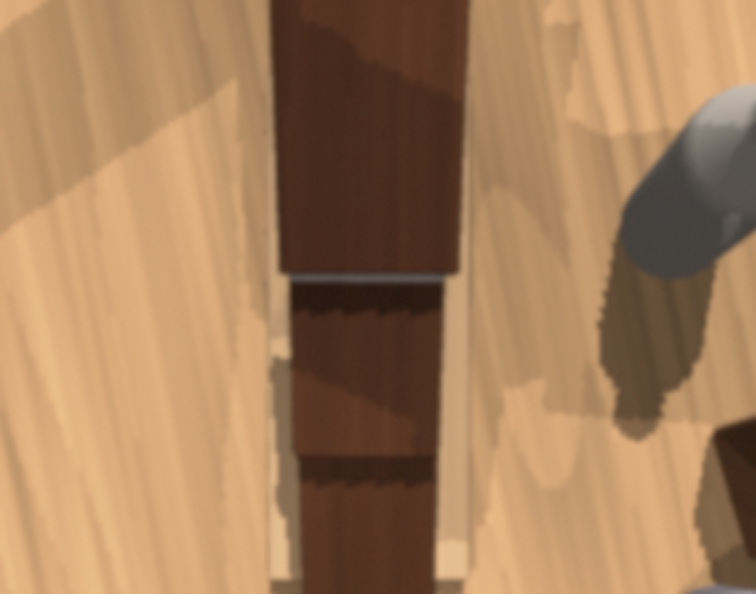

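View pics/side21.png

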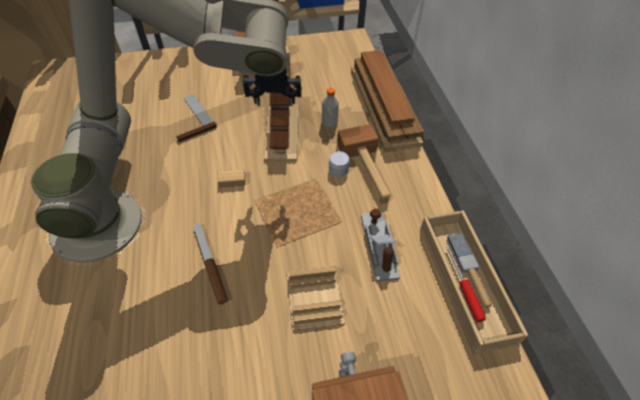

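```bash
python3 - <<'E'
from meas import *
w=np.load('pics/w21.npz');M=vision.camera_model('wrist');T=w['T']
g=w['im'].astype(np.float32).mean(2); g=cv2.GaussianBlur(g,(0,0),.7)
def sides(v,l0,l1,r0,r1):
    d=np.diff(g[v]); return [[l0+np.argmin(d[l0:l1])+.5,v],[r0+np.argmax(d[r0:r1])+.5,v]]
for nm,vs,z,a in (("short",(15,35,55,75,90),.025,(274,292,344,360)),("long",(115,130,145,160),.015,(280,296,335,352)),("low",(185,195,205),.005,(284,300,333,348))):
    for v in vs: p=planeL(M,T,sides(v,*a),z); print(nm,v,p[:,:2].round(1).tolist(), p[:,1].mean().round(2),np.ptp(p[:,1]).round(1))
for u in (295,305,315,325,335):
    line=96+np.argmax(g[96:110,u]); print(u,"col",g[96:110,u].round(0).tolist(),"line",planeL(M,T,[[u,line]],.015)[0,:2].round(1),
     "longend",planeL(M,T,[[u,163+np.argmin(np.diff(g[163:176,u]))+.5]],.015)[0,0].round(1),"lowend",planeL(M,T,[[u,214+np.argmax(np.diff(g[214:232,u]))+.5]],.005)[0,0].round(1),
     "short z25 end@", planeL(M,T,[[u,line-2]],.025)[0,0].round(1))
for l,z in (('short_board',.025),('long_board',.015)):
    P,_=cloud(M,T,w['d'],np.load(f'pics/w21_{l}.npy')); Q=(P-O)@RL; k=abs(Q[:,2]-z)<.005
    A=np.c_[Q[k][:,:2],np.ones(k.sum())]; print(l,np.linalg.lstsq(A,Q[k][:,2],rcond=None)[0],k.mean())
# end edge of short in depth
for u in (295,305,315,325,335):
    d=w['d'][90:112,u]; print(u,d.round(4).tolist())
E
```

```text
short 15 [[133.6, 30.9], [133.7, -31.0]] -0.05 61.9
short 35 [[118.8, 30.6], [118.9, -29.9]] 0.35 60.6
short 55 [[103.5, 30.4], [103.6, -30.6]] -0.1 61.0
short 75 [[87.5, 31.0], [87.6, -30.4]] 0.31 61.4
short 90 [[75.0, 30.6], [75.1, -30.0]] 0.29 60.6
long 115 [[52.9, 28.7], [53.0, -26.2]] 1.24 54.9
long 130 [[38.8, 28.2], [38.9, -26.7]] 0.74 54.9
long 145 [[24.2, 35.6], [24.3, -26.2]] 4.72 61.8
long 160 [[9.1, 35.2], [9.2, -26.7]] 4.27 61.9
low 185 [[-20.3, 27.8], [-20.2, -27.4]] 0.18 55.2
low 195 [[-31.7, 33.6], [-31.6, -27.8]] 2.91 61.3
low 205 [[-43.3, 32.8], [-43.3, -27.0]] 2.92 59.9
295 col [46.0, 46.0, 46.0, 47.0, 52.0, 64.0, 75.0, 74.0, 57.0, 39.0, 30.0, 28.0, 28.0, 29.0] line [64.8 20.2] longend 0.3 lowend -65.7 short z25 end@ 66.5
305 col [45.0, 45.0, 45.0, 46.0, 51.0, 62.0, 74.0, 72.0, 56.0, 39.0, 30.0, 28.0, 28.0, 29.0] line [64.8 10.7] longend 0.3 lowend -64.5 short z25 end@ 66.5
315 col [48.0, 48.0, 48.0, 49.0, 53.0, 65.0, 77.0, 77.0, 62.0, 44.0, 33.0, 30.0, 29.0, 29.0] line [64.8  1.2] longend 0.3 lowend -65.7 short z25 end@ 66.5
325 col [47.0, 47.0, 47.0, 47.0, 52.0, 
[... 1961 characters left out ...]
5450000166893005, 0.2540000081062317, 0.25429999828338623, 0.2648000121116638, 0.2651999890804291, 0.2653000056743622, 0.2653999924659729, 0.2655999958515167, 0.26669999957084656, 0.26660001277923584, 0.26589998602867126, 0.2662999927997589, 0.26759999990463257]
335 [0.25220000743865967, 0.2524000108242035, 0.0, 0.25270000100135803, 0.2529999911785126, 0.25290000438690186, 0.25459998846054077, 0.2531000077724457, 0.2547000050544739, 0.2549999952316284, 0.25440001487731934, 0.2551000118255615, 0.2644999921321869, 0.26420000195503235, 0.26510000228881836, 0.265500009059906, 0.26570001244544983, 0.266400009393692, 0.2653000056743622, 0.2671999931335449, 0.26809999346733093, 0.26750001311302185]
```

Everything checks: the short board's lower end is at x ≈ 65.1 against the line at 64.8, and it is centred within 0.4 mm, square and flat. The gripper is clear, so I'm handing in.

```bash
python3 -c "
from rig import env,status
print(status.observe()['time_s'],status.observe()['ft_force']); print(env.close_job())"
```

```text
29.175 [ 0.54501797 -0.13298724 -0.88650388]
the job is handed in; nothing more can be done
None
```

Both boards are in place on the stand and the job is handed in, at about 29 s of the 67 s allowed. I laid the long board first. Then I took the short board from the rack, laid it on the mat, regripped it across its width and laid it over the long one.

My last checks used the wrist camera, in the low board's frame:

| Check | Long board | Short board |
|---|---|---|
| Position along the slope | line at x = 64.8 mm (65 wanted) | lower end at about 65.1 mm, on the long board's line |
| Sideways offset | about 1 mm | within 0.4 mm |
| Flatness | within about 0.2° of the low board's plane | within about 0.5° |

- **Squareness:** both boards' lower ends run parallel to the lines under them.
- **At the end:** the gripper was clear of the boards. The side view showed the other things on the bench looking undisturbed.

- **Fingertips short of the TCP:** the fingertips end about 38–50 mm behind the stated TCP, depending on the opening. My first grasp therefore closed above the board without touching it, and I worked to measured fingertip heights after that.
- **Unreliable readings:** shadows spoiled some left-edge readings on the long and low boards, so their sideways figures come from the clean rows.

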